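# Set the sprung-anvil jig to a pine block with the drive's backlash taken up

### The job

Draw the jig's end stop well open by its black grip and lay the pine block flat and lengthways on the bed between the stop and the sprung anvil. Then bring the stop up by the grip, always towards the anvil so that the drive's play ends taken up that way, until the block gently presses the plunger in to the black band on its stem (about 5 N, never over 10 N), and leave it so. If you pass the band, open again and come up afresh; leave the screw tin and flashlight alone.

Things in the scene. Friction and masses are not known exactly. Their poses are not given: they have to be found in the camera images.
- jig: Jig fixed to the bench: dark steel bed 90 mm wide (x), 360 mm long (y), top face 20 mm above the bench. Origin under the bed on its centre line; the bed runs from y = -150 to +210 mm. Its y axis is the slide direction, from the stop towards the anvil; z up.
- anvil: Grey anvil housing 64 x 45 x 56 mm fixed on the +y end of the bed; axes as the jig. Origin on the bed's top, at the middle of the housing's front face (jig y = 162 mm). Out of it stands a 28 mm steel sleeve, clamped at another depth each time, with a sprung plunger: flat round head 26 mm across, 8 mm thick, on a 16 mm stem; the spring is 1.2 N per mm, no preload, 10 mm travel.
- bore (a point): Point of the housing's front face on the plunger's axis, 38 mm above the bench. The plunger's free face stands 36 to 48 mm before it (jig y = 114 to 126 mm): no pose tells it, feel or see it. Black band on the stem: 2.5 to 5.5 mm before the sleeve's mouth when free. Set right: the sleeve's mouth is on the band, plunger pressed in 2.5 to 5.5 mm, that is 3.0 to 6.6 N.
- stop_face (a point): Middle of the stop's flat steel jaw face (60 mm wide, top 57 mm above the bench); axes as the jig. It slides along the bed: jig y = -30 mm fully open, up to +70 mm. It starts at +20 to +60 mm, too close for the block. The stop drags with 10 N of friction (a little more when moved fast) and stays where it is left, also under a spring load below 10 N.
- grip (a point): On the axis of the upright round black grip (24 mm diameter, 66 to 107 mm above the bench; the point is 84 mm up) that moves the stop. Take it from above, closing along the jig's y. Its dog has 12 mm of play between two lugs of the stop: it slides with 1 N from 66 to 54 mm behind the stop face (to -y) and only then carries the stop. Taken up towards the anvil: 54 mm.
- pine_block: Loose pine block, 62 mm (x) x 115 mm (y) x 36 mm (z), 0.13 kg; origin at the centre of its underside. On the bed it lies with its 115 mm length along the jig's y, over the centre line, either way round.
- screw_tin: Bystander: open metal tin, 79 x 74 x 56 mm, behind the jig; origin at the centre of its underside.
- flashlight: Bystander: dark flashlight lying down, 37 x 121 x 37 mm, to the left beyond the anvil's end of the jig; origin at the centre of its underside.
There are look-alikes about, which are no part of the job. Of the things that look like the pine_block, the largest one is meant.

How it is judged (in metres and radians):
On the way, in this order (a step that is already met when the one before it is completed fails the run):
1. the stop is drawn open, clear of the block's place (y of stop_face in the frame of jig below -0.004 m), for 0.1 s.
2. the pine block lies flat and lengthways on the bed between stop and anvil (z of pine_block in the frame of jig between 0.016 and 0.025 m and x of pine_block in the frame of jig between -0.018 and 0.018 m and y of pine_block in the frame of jig between 0.02 and 0.08 m and angle between the y axis of pine_block and the y axis of jig, either way round below 0.2 rad), for 0.2 s.
At the end, for the whole second after the job is handed in: Block flat on the bed between stop and plunger, within 18 mm of the centre line and 0.1 rad of the slide direction, at rest, pressing the plunger with 3.0 to 6.6 N (sleeve mouth on the black band); play taken up towards the anvil (grip under 57.5 mm behind the stop face) (contact force between pine_block and anvil between 3 and 6.6 N and y of grip in the frame of stop_face above -0.0575 m and z of pine_block in the frame of jig between 0.016 and 0.025 m and x of pine_block in the frame of jig between -0.018 and 0.018 m and y of pine_block in the frame of jig between 0.05 and 0.085 m and angle between the y axis of pine_block and the y axis of jig, either way round below 0.1 rad and linear speed of pine_block below 0.01 m/s); the robot touches nothing.
It fails at once if the block presses the plunger with more than 10 N (hard past the band) (contact force between pine_block and anvil above 10 N).
It fails at once if the screw tin or the flashlight is moved by more than 30 mm (distance of any of screw_tin, flashlight from where it was at the start of the episode above 0.03 m).
It also fails if it takes over 72 s, if anything falls off the work surface, if the arm or the gripper's body presses on something with over 40 N, if the wrist force passes 120 N, or if a joint passes its speed limit or range.

### The arm

A 6-joint arm with a two-finger parallel gripper is mounted at the origin on a cart in front of the work surface, level with it; the furniture and walls round the work are solid. World frame = base frame: x ahead of the robot, y to its left, z up, the work surface at z = 0. Lengths are in m, angles in degrees, forces in N, time in s.
With the tool pointing down it reaches from about 0.4 to 0.825 m from the base axis. Payload 7 kg.
Tool frame: the origin (TCP) lies between the finger pads; the fingertips stand 11 mm ahead of it and the grasp point (between the pads) lies 8 mm behind it (r.tcp_to_tips is the distance from the TCP to the fingertips, in m); x points along the fingers, y is the direction in which the jaws open and shut, and the axes are right-handed (so a half turn about x gives the same grasp; the last joint's range is limited). The gripper opens to 88 mm and grips with 3 to 60 N. Pads are 19 mm wide; open, the fingers measure 130 mm over their backs; the gripper's body (78 mm by 193 mm) begins 47 mm behind the grasp point.
Start: joints at [-46.518, 20.546, 0.682, 0, -70.136, -16.507], TCP at [0.306, -0.602, 0.238] pointing down, gripper open.
Joint ranges: [-176.03, 176.03], [-82.01, 121.73], [-58.28, 71.71], [-173.87, 95.51], [-174.79, -0.11], [-173.66, 173.66]. Speed limits (degrees/s): [136.94, 136.94, 172.46, 180, 180, 180].

### API

Orientations are given as [roll, pitch, yaw] about the fixed x, y, z axes, in that order (R = Rz(yaw) Ry(pitch) Rx(roll)).
In Python, from plant import r gives the robot as it stands.
- The arm moves only by the tool arm_command, never from a script. Its argument "plan" is a list of rows, each an object of numbers: "dx", "dy", "dz": the shift along the tool's x, y, z each as a share of 0.02 m, from -1 to 1; "wx", "wy", "wz": the turn, a rotation vector about the tool's x, y, z each as a share of 0.08 rad, from -1 to 1. In form: [{"dx": .., "dy": .., "dz": .., "wx": .., "wy": .., "wz": ..}, ...]. A call has 1 to 20 rows; each row shifts and turns the pose as measured when the row begins, along the tool's axes as they then stand; what a row does not reach is not made up. A row lasts 1/12 s, in which the tool goes at most 41.7 mm and 7.16 degrees, less where a joint would pass 70% of its speed; a pose out of reach is approached as far as the arm can. A call with a number of a shift or a turn outside -1 to 1 is refused whole. A call with a gripper value outside its range is refused whole. "fingers" is the closure, from -1 (fully open) to 1 (shut), so that 0 is half open, set as the call begins (left out, the last holds). The fingers move at their own pace and stop on an object; "force" is the grip in N (left out, the last holds). Time passes only in rows, so rows that do not move let the fingers close. It gives the time, the measured TCP pose, the force and the opening at its end, in the units of the state.
- r.get_state(): the state, without advancing time (a new reading comes with each control period).
- r.capture(name): name is "side" or "top"; returns (picture, depth): 420x560x3 uint8, red, green, blue; 420x560 float32, m along the optical axis (not along the pixel's ray), 0 where there is no reading.
- r.camera_model(name): a dict with "vertical_fov" (degrees; the focal length in pixels is half the picture's height over the tangent of half this angle, whatever the lens; pixels are square), "cx", "cy" (the principal point, pixels), "R" (3x3) and "t" (3): a world point X has camera coordinates R X + t. Camera axes: x right, y down, z forward; pixel columns grow to the right and rows downward; lengths in m; the calibration is good to about 2 mm. A picture is of the moment at which its call begins. camera_model takes no time and is no camera call.
- r.close_job(): hands the job in, once; it reports no verdict.
Trained networks look in the newest picture that a camera, given by its name, has taken for a name from the list of things; names that differ only in an ending like _2 or _b are one class to them, and where a whole thing is asked for, a point or a joint stands for the part that bears it (a point fixed in the world has none). Each returns a list of dicts, best first, with "score" (0 to 1); they miss things now and then, are a little off and sometimes report something else, mostly with a low value. They report only what shows in the picture. A call takes as long as a camera call. They do not tell look-alikes from the thing itself.
- r.cut_out(camera, query): "mask" (420x560 bool, what is visible of it) and "bbox" ([left, top, width, height] in pixels, round what is visible of it).
- r.spot_point(camera, query): "centre" ([column, row] in pixels: a listed point, or the origin of a listed thing).
The state is a dict: "time_s": time; "joints": joint angles; "qd": joint speeds; "joint_torque": joint torques, N m; "tcp_pos": TCP position; "eef_rot": TCP orientation; "contact_force": force on the tool from outside, world axes, zero at the start; "moment": the same for the moment, N m; "gripper_width": finger opening in m.
Only numpy, scipy, OpenCV 4.12 (cv2) and the standard library are available. Lean on these libraries where they do the work, as an engineer would, in place of code of your own. Each camera call takes 0.05 s, during which the arm holds its last target.

## Working session

There is one attempt and no reset: what is moved stays moved. The work goes in short steps, Python scripts to look and compute and a tool call to move; the robot and the scene stay as the last step left them, time stands still between calls to the robot, and variables do not carry over. Pictures are saved under pics/ and viewed, and the job is handed in when it is done.

Besides the shell and the picture viewer there is one more tool, called after "Emit:" in YAML: its name, and indented under it one key for each argument. arm_command: Moves the arm, as the interface text tells. Shift numbers are shares of 0.02 m and turn numbers shares of 0.08 rad, none past 1 either way. Its arguments: {"type":"object","properties":{"plan":{"type":"array","items":{"type":"object","properties":{"dx":{"type":"number"},"dy":{"type":"number"},"dz":{"type":"number"},"wx":{"type":"number"},"wy":{"type":"number"},"wz":{"type":"number"}}}},"fingers":{"type":"number"},"force":{"type":"number"}},"required":["plan"]}

```bash
ls; mkdir -p pics; cat > h.py <<'E'
import numpy as np,cv2
from plant import r
def cam(n):
    m=r.camera_model(n);f=210/np.tan(np.radians(m["vertical_fov"])/2)
    return f,m["cx"],m["cy"],np.array(m["R"]),np.array(m["t"])
def proj(n,X):
    f,cx,cy,R,t=cam(n);c=R@np.array(X)+t
    return [cx+f*c[0]/c[2],cy+f*c[1]/c[2]]
def ray_z(n,u,v,z):
    f,cx,cy,R,t=cam(n);d=R.T@np.array([(u-cx)/f,(v-cy)/f,1]);o=-R.T@t
    return o+d*(z-o[2])/d[2]
def deproj(n,u,v,D):
    f,cx,cy,R,t=cam(n);return R.T@(np.array([(u-cx)/f*D,(v-cy)/f*D,D])-t)
def cloud(n,D):
    f,cx,cy,R,t=cam(n);v,u=np.mgrid[0:420,0:560]
    P=np.stack([(u-cx)/f*D,(v-cy)/f*D,D],-1)
    return (P-t)@R
def save(n,p,a=None):
    cv2.imwrite("pics/"+p,(a if a is not None else n)[...,::-1])
E
python3 - <<'E'
from h import *
for n in("top","side"):
    p,d=r.capture(n);np.savez(n+"0.npz",p=p,d=d);save(p,n+"0.png")
    m=r.camera_model(n);print(m)
    R=np.array(m["R"]);print(-R.T@np.array(m["t"]))
print(r.get_state())
E
```

```text
pics
{'vertical_fov': 52.218441492535014, 'cx': 281.09452004735766, 'cy': 217.70942668822576, 'R': array([[-2.42833574e-02, -9.99701963e-01, -2.51054312e-03],
       [-9.96728001e-01,  2.44046294e-02, -7.70565137e-02],
       [ 7.70948169e-02,  6.31137768e-04, -9.97023566e-01]]), 't': array([0.05124378, 0.62220346, 1.15408789])}
[0.53243779 0.03531548 1.19872631]
{'vertical_fov': 47.93283989004436, 'cx': 281.8853305728796, 'cy': 203.732254440371, 'R': array([[-0.85539359, -0.51748167,  0.02268341],
       [-0.33447595,  0.51838801, -0.78701951],
       [ 0.39550936, -0.6807985 , -0.61651095]]), 't': array([0.52979819, 0.23372578, 1.50473275])}
[-0.06377427  1.17742     1.09961334]
{'time_s': 0.1, 'joints': array([-4.65191285e+01,  2.05875602e+01,  6.39533393e-01, -1.54423301e-02,
       -7.01344652e+01, -1.65056062e+01]), 'qd': array([ 0.02193977, -0.03521327,  0.26219454,  0.07266334, -0.07641744,
        0.02841022]), 'joint_torque': array([-7.56592272e-04, -5.84164882e+01,  2.93753207e+01,  7.01548755e+00,
        1.02256119e-02, -6.31025455e-05]), 'tcp_pos': array([ 0.30595721, -0.60122561,  0.23672486]), 'eef_rot': array([ 96.52572094,  89.91623987, 123.49572831]), 'contact_force': array([ 0.50342878, -0.9556837 ,  0.59360478]), 'moment': array([ 0.01448036, -0.01706969,  0.04411015]), 'gripper_width': 0.08780737215875407}
```

View pics/top0.png

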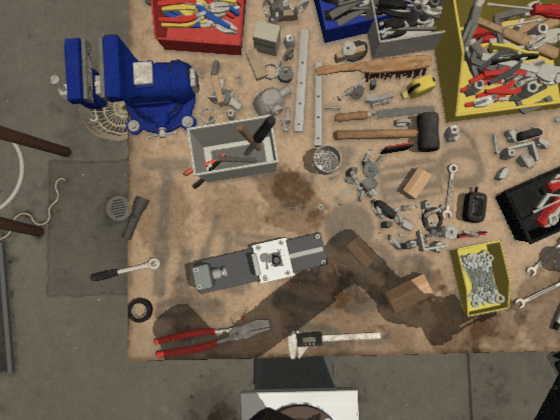

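View pics/side0.png

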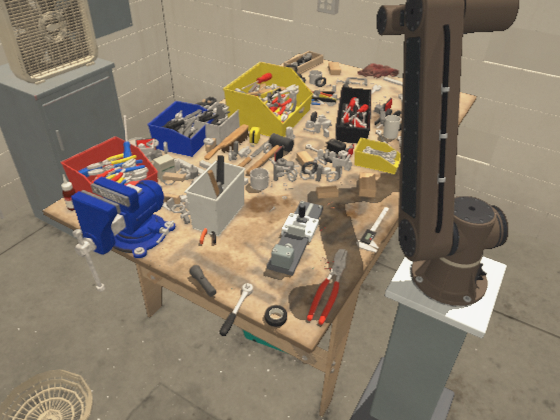

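```bash
python3 - <<'E'
from h import *
p=np.load("top0.npz")["p"];d=np.load("top0.npz")["d"]
C=cloud("top",d)
save(cv2.resize(p[165:315,180:450],None,fx=2.9,fy=2.9,interpolation=cv2.INTER_CUBIC),"topc.png")
s=np.load("side0.npz")["p"]
save(cv2.resize(s[165:285,250:410],None,fx=4.5,fy=4.5,interpolation=cv2.INTER_CUBIC),"sidec.png")
for q in ["pine_block","jig","anvil","stop_face","grip","screw_tin","flashlight"]:
    for n in("top",):
        try:
            for o in r.cut_out(n,q)[:5]:
                m=o["mask"]&(d>0);z=C[m][:,2];top=m&(C[...,2]>np.percentile(z,90)-.006)
                pts=C[top][:,:2].astype(np.float32);rc=cv2.minAreaRect(pts)
                print(q,n,round(o["score"],2),o["bbox"],"ztop",np.percentile(z,[50,95]).round(3),rc)
        except Exception as e: print(q,e)
for q in ["grip","stop_face","bore","pine_block"]:
    for n in("top","side"):
        for o in r.spot_point(n,q)[:4]:print(q,n,o)
E
```

```text
pine_block top 0.85 [398.3, 167.3, 36.0, 32.8] ztop [0.024 0.028] ((0.7130333185195923, -0.34263643622398376), (0.044273070991039276, 0.08224080502986908), 52.939125061035156)
pine_block top 0.65 [348.1, 238.1, 26.6, 30.3] ztop [0.025 0.028] ((0.5252463817596436, -0.18068766593933105), (0.0799042135477066, 0.04263821244239807), 40.678321838378906)
pine_block top 0.57 [386.4, 273.6, 49.3, 41.8] ztop [0.035 0.039] ((0.41228318214416504, -0.30342867970466614), (0.06258174031972885, 0.11410664021968842), 24.703367233276367)
pine_block top 0.25 [252.4, 240.4, 42.1, 40.2] ztop [0.033 0.058] ((0.5073350071907043, 0.07143037021160126), (0.05968445912003517, 0.0829537957906723), 12.671374320983887)
pine_block top 0.17 [273.7, 253.9, 8.4, 12.5] ztop [0.065 0.107] ((0.5110729336738586, 0.049690112471580505), (0.023362047970294952, 0.016714880242943764), 8.376500129699707)
jig top 0.76 [191.9, 235.1, 138.5, 56.8] ztop [0.022 0.075] ((0.49117305874824524, 0.15511763095855713), (0.06384532153606415, 0.23313555121421814), 12.842782020568848)
anvil top 0.75 [192.0, 264.4, 36.8, 25.7] ztop [0.073 0.0
[... 926 characters left out ...]
3, 0.11993321776390076), 67.8537826538086)
grip top {'centre': [275.3, 258.8], 'score': 0.68}
grip side {'centre': [301.1, 209.5], 'score': 0.42}
grip side {'centre': [294.7, 231.9], 'score': 0.35}
stop_face top {'centre': [255.8, 267.2], 'score': 0.65}
stop_face side {'centre': [297.9, 234.0], 'score': 0.84}
bore top {'centre': [213.1, 274.8], 'score': 0.61}
bore side {'centre': [282.7, 254.2], 'score': 0.94}
pine_block top {'centre': [406.4, 292.1], 'score': 0.9}
pine_block top {'centre': [410.8, 186.3], 'score': 0.65}
pine_block side {'centre': [367.1, 192.4], 'score': 0.68}
pine_block side {'centre': [301.7, 160.1], 'score': 0.65}
pine_block side {'centre': [323.4, 190.8], 'score': 0.53}
```

View pics/topc.png

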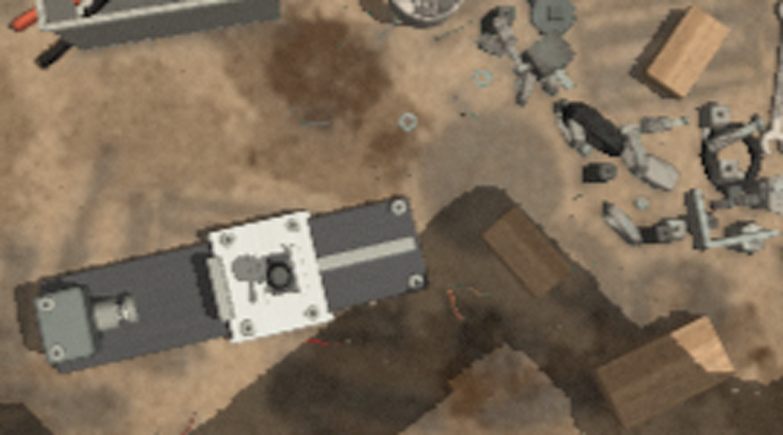

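View pics/sidec.png

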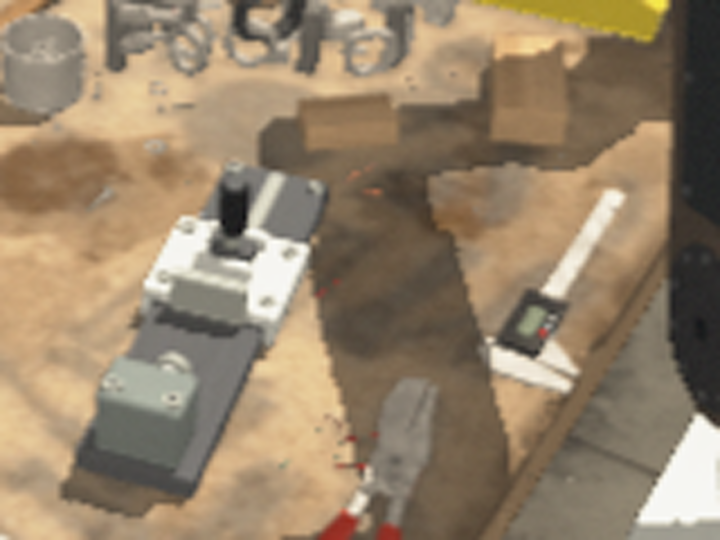

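```bash
python3 - <<'E'
from h import *
d=np.load("top0.npz")["d"];C=cloud("top",d)
o=r.cut_out("top","jig")[0]
m=cv2.dilate(o["mask"].astype(np.uint8),np.ones((5,5)))>0
m&=d>0
for lo,hi in((.013,.027),(.013,.12)):
    k=m&(C[...,2]>lo)&(C[...,2]<hi)
    n,l,st,ce=cv2.connectedComponentsWithStats(k.astype(np.uint8))
    rc=cv2.minAreaRect(C[k][:,:2].astype(np.float32));print(k.sum(),rc,np.median(C[k][:,2]))
    box=cv2.boxPoints(rc);print(box)
# housing
k=m&(C[...,2]>.068)&(C[...,2]<.09)&(C[...,1]>.2)
print(cv2.minAreaRect(C[k][:,:2].astype(np.float32)),np.median(C[k][:,2]))
# edge-based bed angle: bed-long PCA
k=m&(C[...,2]>.013)&(C[...,2]<.027)
P=C[k][:,:2]
# stop top
k=m&(C[...,2]>.052)&(C[...,2]<.062)&(C[...,1]<.2);print("stop",cv2.minAreaRect(C[k][:,:2].astype(np.float32)))
k=m&(C[...,2]>.098)&(C[...,1]<.2);print("grip",k.sum(),C[k].mean(0),cv2.minAreaRect(C[k][:,:2].astype(np.float32)))
k=(d>0)&(C[...,2]>.028)&(np.hypot(C[...,0]-.412,C[...,1]+.303)<.09)
print("block",cv2.minAreaRect(C[k][:,:2].astype(np.float32)),C[k][:,2].mean())
E
```

```text
2581 ((0.5011777877807617, 0.09496015310287476), (0.10556399077177048, 0.359415739774704), 11.800799369812012) 0.01926764750999128
[[ 0.41275936  0.2600754 ]
 [ 0.48626333 -0.09174395]
 [ 0.5895962  -0.07015508]
 [ 0.51609224  0.28166425]]
4587 ((0.5017144083976746, 0.09522618353366852), (0.10595567524433136, 0.3594948351383209), 11.487513542175293) 0.022203221113805786
[[ 0.41400033  0.26082215]
 [ 0.4855953  -0.09147133]
 [ 0.5894285  -0.07036978]
 [ 0.51783353  0.2819237 ]]
((0.470074325799942, 0.24604618549346924), (0.06414257735013962, 0.04460979998111725), 9.920573234558105) 0.07476565142876622
stop ((0.5015745162963867, 0.12119874358177185), (0.13337433338165283, 0.05695033818483353), 81.9332275390625)
grip 30 [0.51141517 0.05129272 0.10375034] ((0.5107817053794861, 0.051598627120256424), (0.02047225646674633, 0.022838154807686806), 88.53327941894531)
block ((0.39585354924201965, -0.3057873249053955), (0.09377934038639069, 0.12347489595413208), 24.2270565032959) 0.2651255166399515
```

```bash
cat >> h.py <<'E'
from scipy.spatial.transform import Rotation as Ro
TH=np.radians(11.6);O=np.array([.5076,.0652])
uy=np.array([-np.sin(TH),np.cos(TH)]);ux=np.array([np.cos(TH),np.sin(TH)])
def j2w(x,y):return O+x*ux+y*uy
def w2j(p):
    q=np.array(p[:2])-O;return np.array([q@ux,q@uy])
def goto(pos,jaw):
    """units needed: jaw = world direction angle (deg) for tool y (mod 180)"""
    s=r.get_state();R=Ro.from_euler("xyz",s["eef_rot"],degrees=True).as_matrix()
    y=np.array([np.cos(np.radians(jaw)),np.sin(np.radians(jaw)),0])
    if y@R[:,1]<0:y=-y
    x=np.array([0,0,-1.]);T=np.stack([x,y,np.cross(x,y)],1)
    w=Ro.from_matrix(R.T@T).as_rotvec()
    print("tcp",s["tcp_pos"].round(4),"jig",w2j(s["tcp_pos"]).round(4),"toolaxes y",R[:,1].round(3),"x",R[:,0].round(3))
    print("turn rows(units)",(w/.08).round(2)," shift units AFTER turn",(T.T@(np.array(pos)-s["tcp_pos"])/.02).round(2)," F",s["contact_force"].round(2),"t",s["time_s"],"w",s["gripper_width"])
E
python3 - <<'E'
from h import *
d=np.load("top0.npz")["d"];C=cloud("top",d)
k=(d>0)&(C[...,2]>.028)&(C[...,2]<.06)&(np.hypot(C[...,0]-.412,C[...,1]+.303)<.09)
print("block",cv2.minAreaRect(C[k][:,:2].astype(np.float32)),C[k][:,2].mean())
k=(d>0)&(C[...,0]>.25)&(C[...,0]<.65)&(C[...,1]>-.55)&(C[...,1]<-.1)
print(np.percentile(C[k][:,2],[50,90,99,100]))
print(w2j((.5112,.0514)),w2j((.4705,.2459)))
goto([*j2w(0,-.0142),.14],101.6)
E
```

```text
block ((0.41168808937072754, -0.30344322323799133), (0.06297565996646881, 0.11475466191768646), 24.2270565032959) 0.03545020947042831
[0.00113616 0.05213384 0.6706018  0.6954783 ]
[ 0.0007516  -0.01424202] [-7.46140906e-06  1.84469238e-01]
tcp [ 0.3062 -0.6016  0.2376] jig [-0.3314 -0.6126] toolaxes y [-0.454  0.891 -0.   ] x [ 0. -0. -1.]
turn rows(units) [ 3.35 -0.    0.  ]  shift units AFTER turn [ 4.88 29.92 16.57]  F [ 0.58 -0.23  0.25] t 0.9 w 0.08778459882571435
```

Emit:
arm_command:
  plan:
    - {"wx":0.84}
    - {"wx":0.84}
    - {"wx":0.84}
    - {"wx":0.84}
    - {"dy":0.9,"dz":0.5}
    - {"dy":0.9,"dz":0.5}
    - {"dy":0.9,"dz":0.5}
    - {"dy":0.9,"dz":0.5}
    - {"dy":0.9,"dz":0.5}
    - {"dy":0.9,"dz":0.5}
    - {"dy":0.9,"dz":0.5}
    - {"dy":0.9,"dz":0.5}
    - {"dy":0.9,"dz":0.5}
    - {"dy":0.9,"dz":0.5}
    - {"dy":0.9,"dz":0.5}
    - {"dy":0.9,"dz":0.5}
    - {"dy":0.9,"dz":0.5}
    - {"dy":0.9,"dz":0.5}
    - {"dy":0.9,"dz":0.5}
    - {"dy":0.9,"dz":0.5}
  fingers: -1
  force: 20

```text
schema error: expected keys dx, dy, dz, wx, wy, wz
```

```bash
python3 - <<'E'
from h import *
goto([*j2w(0,-.0142),.14],101.6)
E
```

```text
tcp [ 0.3062 -0.6016  0.2376] jig [-0.3314 -0.6126] toolaxes y [-0.454  0.891 -0.   ] x [ 0. -0. -1.]
turn rows(units) [ 3.35 -0.    0.  ]  shift units AFTER turn [ 4.88 29.92 16.57]  F [ 0.58 -0.23  0.25] t 0.9 w 0.08778459882571435
```

All six keys are required.

Emit:
arm_command:
  plan:
    - {"dx":0,"dy":0,"dz":0,"wx":0.84,"wy":0,"wz":0}
    - {"dx":0,"dy":0,"dz":0,"wx":0.84,"wy":0,"wz":0}
    - {"dx":0,"dy":0,"dz":0,"wx":0.84,"wy":0,"wz":0}
    - {"dx":0,"dy":0,"dz":0,"wx":0.84,"wy":0,"wz":0}
    - {"dx":0,"dy":0.9,"dz":0.5,"wx":0,"wy":0,"wz":0}
    - {"dx":0,"dy":0.9,"dz":0.5,"wx":0,"wy":0,"wz":0}
    - {"dx":0,"dy":0.9,"dz":0.5,"wx":0,"wy":0,"wz":0}
    - {"dx":0,"dy":0.9,"dz":0.5,"wx":0,"wy":0,"wz":0}
    - {"dx":0,"dy":0.9,"dz":0.5,"wx":0,"wy":0,"wz":0}
    - {"dx":0,"dy":0.9,"dz":0.5,"wx":0,"wy":0,"wz":0}
    - {"dx":0,"dy":0.9,"dz":0.5,"wx":0,"wy":0,"wz":0}
    - {"dx":0,"dy":0.9,"dz":0.5,"wx":0,"wy":0,"wz":0}
    - {"dx":0,"dy":0.9,"dz":0.5,"wx":0,"wy":0,"wz":0}
    - {"dx":0,"dy":0.9,"dz":0.5,"wx":0,"wy":0,"wz":0}
    - {"dx":0,"dy":0.9,"dz":0.5,"wx":0,"wy":0,"wz":0}
    - {"dx":0,"dy":0.9,"dz":0.5,"wx":0,"wy":0,"wz":0}
    - {"dx":0,"dy":0.9,"dz":0.5,"wx":0,"wy":0,"wz":0}
    - {"dx":0,"dy":0.9,"dz":0.5,"wx":0,"wy":0,"wz":0}
    - {"dx":0,"dy":0.9,"dz":0.5,"wx":0,"wy":0,"wz":0}
    - {"dx":0,"dy":0.9,"dz":0.5,"wx":0,"wy":0,"wz":0}
  fingers: -1
  force: 20

```text
time_s: 2.57
tcp_pos: [0.412, -0.2783, 0.2375]
eef_rot: [-40.1, 89.9, -29.6]
contact_force: [0.5, 0.8, -0.1]
gripper_width: 0.0879
```

```bash
python3 - <<'E'
from h import *
goto([*j2w(0,-.0142),.14],101.6)
E
```

```text
tcp [ 0.412  -0.2783  0.2375] jig [-0.1627 -0.3173] toolaxes y [-0.181  0.983 -0.002] x [ 0.002 -0.001 -1.   ]
turn rows(units) [-0.25  0.02  0.02]  shift units AFTER turn [ 4.88 15.15  8.13]  F [ 0.53  0.79 -0.14] t 2.5667 w 0.08786029322115867
```

Emit:
arm_command:
  plan:
    - {"dx":0,"dy":0.9,"dz":0.5,"wx":-0.25,"wy":0,"wz":0}
    - {"dx":0,"dy":0.9,"dz":0.5,"wx":0,"wy":0,"wz":0}
    - {"dx":0,"dy":0.9,"dz":0.5,"wx":0,"wy":0,"wz":0}
    - {"dx":0,"dy":0.9,"dz":0.5,"wx":0,"wy":0,"wz":0}
    - {"dx":0,"dy":0.9,"dz":0.5,"wx":0,"wy":0,"wz":0}
    - {"dx":0,"dy":0.9,"dz":0.5,"wx":0,"wy":0,"wz":0}
    - {"dx":0,"dy":0.9,"dz":0.5,"wx":0,"wy":0,"wz":0}
    - {"dx":0,"dy":0.9,"dz":0.5,"wx":0,"wy":0,"wz":0}
    - {"dx":0,"dy":0.9,"dz":0.5,"wx":0,"wy":0,"wz":0}
    - {"dx":0,"dy":0.9,"dz":0.5,"wx":0,"wy":0,"wz":0}
    - {"dx":0,"dy":0.9,"dz":0.5,"wx":0,"wy":0,"wz":0}
    - {"dx":0.5,"dy":0.9,"dz":0.5,"wx":0,"wy":0,"wz":0}
    - {"dx":0.8,"dy":0.9,"dz":0.5,"wx":0,"wy":0,"wz":0}
    - {"dx":0.8,"dy":0.9,"dz":0.5,"wx":0,"wy":0,"wz":0}
    - {"dx":0.8,"dy":0.9,"dz":0.5,"wx":0,"wy":0,"wz":0}
    - {"dx":0.8,"dy":0.9,"dz":0.5,"wx":0,"wy":0,"wz":0}
    - {"dx":0,"dy":0,"dz":0,"wx":0,"wy":0,"wz":0}

```text
time_s: 3.98
tcp_pos: [0.518, 0.0558, 0.1677]
eef_rot: [-6.3, 88.9, 5.5]
contact_force: [-0.9, -0.7, -0.6]
gripper_width: 0.0878
```

```bash
python3 - <<'E'
from h import *
goto([*j2w(0.0007,-.0142),.078],101.6)
p,d=r.capture("side");save(cv2.resize(p[130:285,230:410],None,fx=4,fy=3.8,interpolation=cv2.INTER_CUBIC),"side1.png")
E
```

```text
tcp [0.518  0.0558 0.1677] jig [ 0.0083 -0.0113] toolaxes y [-0.205  0.979 -0.002] x [ 0.018  0.002 -1.   ]
turn rows(units) [0.05 0.23 0.02]  shift units AFTER turn [ 4.48 -0.15 -0.38]  F [-0.91 -0.73 -0.58] t 3.9833 w 0.08778310774402928
```

View pics/side1.png

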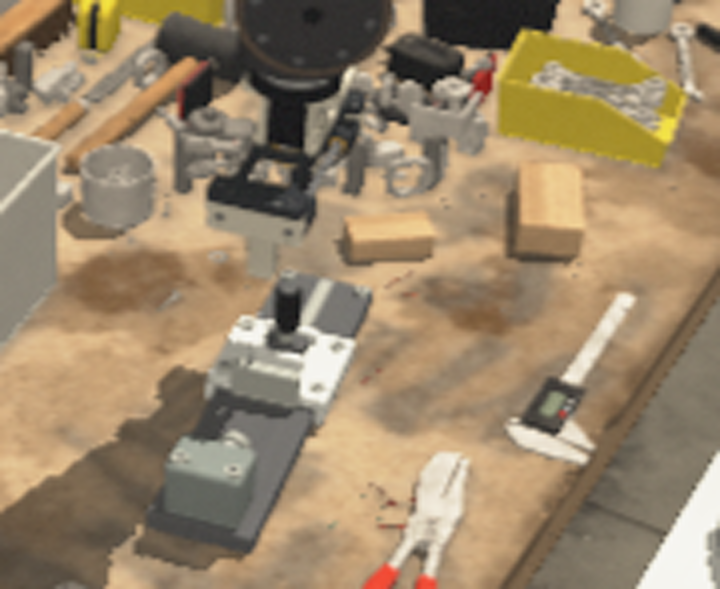

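Emit:
arm_command:
  plan:
    - {"dx":0,"dy":-0.15,"dz":-0.38,"wx":0,"wy":0.2,"wz":0}
    - {"dx":0.7,"dy":0,"dz":0,"wx":0,"wy":0,"wz":0}
    - {"dx":0.7,"dy":0,"dz":0,"wx":0,"wy":0,"wz":0}
    - {"dx":0.7,"dy":0,"dz":0,"wx":0,"wy":0,"wz":0}
    - {"dx":0.7,"dy":0,"dz":0,"wx":0,"wy":0,"wz":0}
    - {"dx":0.7,"dy":0,"dz":0,"wx":0,"wy":0,"wz":0}
    - {"dx":0,"dy":0,"dz":0,"wx":0,"wy":0,"wz":0}

```text
time_s: 4.62
tcp_pos: [0.5106, 0.0461, 0.1022]
eef_rot: [-10.5, 89.7, 1.3]
contact_force: [-0.3, 0.1, -0.2]
gripper_width: 0.0879
```

```bash
python3 - <<'E'
from h import *
goto([*j2w(0.0007,-.0142),.078],101.6)
E
```

```text
tcp [0.5106 0.0461 0.1022] jig [-0.0009 -0.0193] toolaxes y [-0.204  0.979 -0.001] x [ 0.006  0.    -1.   ]
turn rows(units) [0.04 0.07 0.01]  shift units AFTER turn [1.21 0.25 0.08]  F [-0.32  0.13 -0.17] t 4.6167 w 0.08788302653493689
```

Emit:
arm_command:
  plan:
    - {"dx":0.6,"dy":0.25,"dz":0.08,"wx":0,"wy":0.07,"wz":0}
    - {"dx":0.6,"dy":0,"dz":0,"wx":0,"wy":0,"wz":0}
    - {"dx":0,"dy":0,"dz":0,"wx":0,"wy":0,"wz":0}

```text
time_s: 4.87
tcp_pos: [0.512, 0.0503, 0.0801]
eef_rot: [-10.2, 89.9, 1.5]
contact_force: [-0.8, -0.4, -0.2]
gripper_width: 0.0878
```

```bash
python3 - <<'E'
from h import *
goto([*j2w(0.0007,-.0142),.078],101.6)
E
```

```text
tcp [0.512  0.0503 0.0801] jig [ 0.0013 -0.0155] toolaxes y [-0.202  0.979 -0.   ] x [ 0.003  0.    -1.   ]
turn rows(units) [0.01 0.03 0.01]  shift units AFTER turn [ 0.1   0.07 -0.03]  F [-0.85 -0.39 -0.17] t 4.8667 w 0.08783736408254567
```

Close on the grip.

Emit:
arm_command:
  plan:
    - {"dx":0.1,"dy":0,"dz":0,"wx":0,"wy":0,"wz":0}
    - {"dx":0,"dy":0,"dz":0,"wx":0,"wy":0,"wz":0}
    - {"dx":0,"dy":0,"dz":0,"wx":0,"wy":0,"wz":0}
    - {"dx":0,"dy":0,"dz":0,"wx":0,"wy":0,"wz":0}
    - {"dx":0,"dy":0,"dz":0,"wx":0,"wy":0,"wz":0}
    - {"dx":0,"dy":0,"dz":0,"wx":0,"wy":0,"wz":0}
    - {"dx":0,"dy":0,"dz":0,"wx":0,"wy":0,"wz":0}
    - {"dx":0,"dy":0,"dz":0,"wx":0,"wy":0,"wz":0}
  fingers: 1
  force: 25

```text
time_s: 5.53
tcp_pos: [0.514, 0.0507, 0.0821]
eef_rot: [3.0, 89.6, 14.7]
contact_force: [-0.3, 0.1, 0.7]
gripper_width: 0.0395
```

```bash
python3 - <<'E'
from h import *
goto([*j2w(0.0007,-.09),.078],101.6)
E
```

```text
tcp [0.514  0.0507 0.0821] jig [ 0.0034 -0.0155] toolaxes y [-0.202  0.979  0.   ] x [ 0.007  0.002 -1.   ]
turn rows(units) [ 0.01  0.09 -0.  ]  shift units AFTER turn [ 0.2  -3.73 -0.13]  F [-0.25  0.08  0.71] t 5.5333 w 0.039476247587722633
```

Emit:
arm_command:
  plan:
    - {"dx":0.15,"dy":0,"dz":-0.1,"wx":0,"wy":0.09,"wz":0}
    - {"dx":0,"dy":0,"dz":0,"wx":0,"wy":0,"wz":0}
    - {"dx":0,"dy":0,"dz":0,"wx":0,"wy":0,"wz":0}
    - {"dx":0,"dy":0,"dz":0,"wx":0,"wy":0,"wz":0}
    - {"dx":0,"dy":0,"dz":0,"wx":0,"wy":0,"wz":0}

```text
time_s: 5.95
tcp_pos: [0.5119, 0.0505, 0.0791]
eef_rot: [143.2, 90.0, 154.9]
contact_force: [-1.2, 0.4, 1.0]
gripper_width: 0.0233
```

```bash
python3 - <<'E'
from h import *
goto([*j2w(0.0007,-.09),.078],101.6)
E
```

```text
tcp [0.5119 0.0505 0.0791] jig [ 0.0013 -0.0153] toolaxes y [-0.203  0.979  0.   ] x [-0.001  0.    -1.   ]
turn rows(units) [ 0.02 -0.01 -0.01]  shift units AFTER turn [ 0.05 -3.73 -0.03]  F [-1.17  0.4   0.96] t 5.95 w 0.02327175015449156
```

Emit:
arm_command:
  plan:
    - {"dx":0,"dy":-0.25,"dz":0,"wx":0,"wy":0,"wz":0}
    - {"dx":0,"dy":-0.25,"dz":0,"wx":0,"wy":0,"wz":0}
    - {"dx":0,"dy":-0.25,"dz":0,"wx":0,"wy":0,"wz":0}
    - {"dx":0,"dy":-0.25,"dz":0,"wx":0,"wy":0,"wz":0}
    - {"dx":0,"dy":-0.25,"dz":0,"wx":0,"wy":0,"wz":0}
    - {"dx":0,"dy":-0.25,"dz":0,"wx":0,"wy":0,"wz":0}
    - {"dx":0,"dy":-0.25,"dz":0,"wx":0,"wy":0,"wz":0}
    - {"dx":0,"dy":-0.25,"dz":0,"wx":0,"wy":0,"wz":0}

```text
time_s: 6.62
tcp_pos: [0.5184, 0.0194, 0.079]
eef_rot: [81.3, 89.2, 93.0]
contact_force: [-4.6, 10.2, 3.0]
gripper_width: 0.0233
```

```bash
python3 - <<'E'
from h import *
goto([*j2w(0.0007,-.09),.078],101.6)
E
```

```text
tcp [0.5184 0.0194 0.079 ] jig [ 0.0014 -0.047 ] toolaxes y [-0.203  0.979  0.014] x [-0.001  0.014 -1.   ]
turn rows(units) [ 0.02  0.03 -0.17]  shift units AFTER turn [ 0.05 -2.15 -0.03]  F [-4.61 10.21  3.03] t 6.6167 w 0.023313970042812496
```

Emit:
arm_command:
  plan:
    - {"dx":0,"dy":-0.28,"dz":0,"wx":0,"wy":0,"wz":-0.1}
    - {"dx":0,"dy":-0.28,"dz":0,"wx":0,"wy":0,"wz":-0.05}
    - {"dx":0,"dy":-0.28,"dz":0,"wx":0,"wy":0,"wz":0}
    - {"dx":0,"dy":-0.28,"dz":0,"wx":0,"wy":0,"wz":0}
    - {"dx":0,"dy":-0.28,"dz":0,"wx":0,"wy":0,"wz":0}
    - {"dx":0,"dy":-0.28,"dz":0,"wx":0,"wy":0,"wz":0}
    - {"dx":0,"dy":-0.28,"dz":0,"wx":0,"wy":0,"wz":0}
    - {"dx":0,"dy":-0.28,"dz":0,"wx":0,"wy":0,"wz":0}

```text
time_s: 7.28
tcp_pos: [0.5258, -0.0163, 0.079]
eef_rot: [73.3, 89.1, 85.0]
contact_force: [-4.7, 10.6, 4.0]
gripper_width: 0.0234
```

```bash
python3 - <<'E'
from h import *
goto([*j2w(0.0007,-.09),.078],101.6)
E
```

```text
tcp [ 0.5258 -0.0163  0.079 ] jig [ 0.0015 -0.0835] toolaxes y [-0.203  0.979  0.015] x [ 0.001  0.015 -1.   ]
turn rows(units) [ 0.03  0.05 -0.18]  shift units AFTER turn [ 0.05 -0.33 -0.04]  F [-4.66 10.59  4.02] t 7.2833 w 0.023389807884627772
```

Emit:
arm_command:
  plan:
    - {"dx":0,"dy":-0.2,"dz":0,"wx":0,"wy":0,"wz":-0.1}
    - {"dx":0,"dy":-0.2,"dz":0,"wx":0,"wy":0,"wz":-0.05}
    - {"dx":0,"dy":0,"dz":0,"wx":0,"wy":0,"wz":0}

```text
time_s: 7.53
tcp_pos: [0.5271, -0.0225, 0.0791]
eef_rot: [49.4, 89.6, 61.1]
contact_force: [0.1, -0.7, -0.6]
gripper_width: 0.0235
```

Emit:
arm_command:
  plan:
    - {"dx":0,"dy":0,"dz":0,"wx":0,"wy":0,"wz":0}
    - {"dx":0,"dy":0,"dz":0,"wx":0,"wy":0,"wz":0}
    - {"dx":0,"dy":0,"dz":0,"wx":0,"wy":0,"wz":0}
    - {"dx":0,"dy":0,"dz":0,"wx":0,"wy":0,"wz":0}
  fingers: -1

```text
time_s: 7.87
tcp_pos: [0.527, -0.023, 0.0788]
eef_rot: [49.8, 89.6, 61.5]
contact_force: [0.3, -0.2, -0.2]
gripper_width: 0.0446
```

```bash
python3 - <<'E'
from h import *
goto([*j2w(0.0007,-.09),.14],101.6)
E
```

```text
tcp [ 0.527  -0.023   0.0788] jig [ 0.0013 -0.0903] toolaxes y [-0.203  0.979  0.005] x [ 0.003  0.006 -1.   ]
turn rows(units) [ 0.02  0.06 -0.07]  shift units AFTER turn [-3.06  0.02 -0.03]  F [ 0.31 -0.17 -0.16] t 7.8667 w 0.04462835743355852
```

Emit:
arm_command:
  plan:
    - {"dx":-0.8,"dy":0,"dz":0,"wx":0,"wy":0,"wz":-0.07}
    - {"dx":-0.8,"dy":0,"dz":0,"wx":0,"wy":0,"wz":0}
    - {"dx":-0.8,"dy":0,"dz":0,"wx":0,"wy":0,"wz":0}
    - {"dx":-0.8,"dy":0,"dz":0,"wx":0.9,"wy":0,"wz":0}
    - {"dx":-0.8,"dy":0,"dz":0,"wx":0.9,"wy":0,"wz":0}
    - {"dx":0,"dy":0,"dz":0,"wx":0.9,"wy":0,"wz":0}
    - {"dx":0,"dy":0,"dz":0,"wx":0.9,"wy":0,"wz":0}
    - {"dx":0,"dy":0,"dz":0,"wx":0.9,"wy":0,"wz":0}
    - {"dx":0,"dy":0,"dz":0,"wx":0.9,"wy":0,"wz":0}
    - {"dx":0,"dy":0,"dz":0,"wx":0.9,"wy":0,"wz":0}
    - {"dx":0,"dy":0,"dz":0,"wx":0.9,"wy":0,"wz":0}
    - {"dx":0,"dy":0,"dz":0,"wx":0.9,"wy":0,"wz":0}
    - {"dx":0,"dy":0,"dz":0,"wx":0.9,"wy":0,"wz":0}
    - {"dx":0,"dy":0,"dz":0,"wx":0.9,"wy":0,"wz":0}
    - {"dx":0,"dy":0,"dz":0,"wx":0.9,"wy":0,"wz":0}
    - {"dx":0,"dy":0,"dz":0,"wx":0.9,"wy":0,"wz":0}
    - {"dx":0,"dy":0,"dz":0,"wx":0.9,"wy":0,"wz":0}
    - {"dx":0,"dy":0,"dz":0,"wx":0.9,"wy":0,"wz":0}
    - {"dx":0,"dy":0,"dz":0,"wx":0.9,"wy":0,"wz":0}
  fingers: -1

```text
time_s: 9.45
tcp_pos: [0.5252, -0.0254, 0.1614]
eef_rot: [30.3, 89.9, -27.2]
contact_force: [0.6, 0.5, 0.2]
gripper_width: 0.0881
```

```bash
python3 - <<'E'
from h import *
goto([.4117,-.3034,.1],24.3)
print(r.get_state()["joints"].round(1))
E
```

```text
tcp [ 0.5252 -0.0254  0.1614] jig [-0.001  -0.0923] toolaxes y [0.844 0.537 0.001] x [ 0.002 -0.001 -1.   ]
turn rows(units) [ 1.78  0.02 -0.01]  shift units AFTER turn [  3.07 -10.89  10.33]  F [0.63 0.53 0.16] t 9.45 w 0.08808352788830658
[ 1.870e+01  1.020e+01 -2.430e+01  1.000e-01 -5.540e+01 -1.663e+02]
```

Emit:
arm_command:
  plan:
    - {"dx":0,"dy":0,"dz":0,"wx":-0.94,"wy":0,"wz":0}
    - {"dx":0,"dy":0,"dz":0,"wx":-0.94,"wy":0,"wz":0}
    - {"dx":0,"dy":0,"dz":0,"wx":-0.94,"wy":0,"wz":0}
    - {"dx":0,"dy":0,"dz":0,"wx":-0.94,"wy":0,"wz":0}
    - {"dx":0,"dy":0,"dz":0,"wx":-0.94,"wy":0,"wz":0}
    - {"dx":0,"dy":0,"dz":0,"wx":-0.94,"wy":0,"wz":0}
    - {"dx":0,"dy":0,"dz":0,"wx":-0.94,"wy":0,"wz":0}
    - {"dx":0,"dy":0,"dz":0,"wx":-0.94,"wy":0,"wz":0}
    - {"dx":0,"dy":0,"dz":0,"wx":-0.94,"wy":0,"wz":0}
    - {"dx":0,"dy":0,"dz":0,"wx":-0.94,"wy":0,"wz":0}
    - {"dx":0,"dy":0,"dz":0,"wx":-0.94,"wy":0,"wz":0}
    - {"dx":0,"dy":0,"dz":0,"wx":-0.94,"wy":0,"wz":0}
    - {"dx":0,"dy":0,"dz":0,"wx":-0.94,"wy":0,"wz":0}
    - {"dx":0,"dy":0,"dz":0,"wx":-0.94,"wy":0,"wz":0}
    - {"dx":0,"dy":0,"dz":0,"wx":-0.94,"wy":0,"wz":0}
    - {"dx":0,"dy":0,"dz":0,"wx":-0.94,"wy":0,"wz":0}
    - {"dx":0,"dy":0,"dz":0,"wx":-0.94,"wy":0,"wz":0}
    - {"dx":0,"dy":0,"dz":0,"wx":-0.94,"wy":0,"wz":0}
    - {"dx":0,"dy":0,"dz":0,"wx":-0.94,"wy":0,"wz":0}
    - {"dx":0,"dy":0,"dz":0,"wx":-0.94,"wy":0,"wz":0}

```text
time_s: 11.12
tcp_pos: [0.5234, -0.0277, 0.1593]
eef_rot: [-164.4, 89.8, -132.2]
contact_force: [-0.3, -0.1, -0.0]
gripper_width: 0.0877
```

Emit:
arm_command:
  plan:
    - {"dx":0,"dy":0,"dz":0,"wx":-0.94,"wy":0,"wz":0}
    - {"dx":0,"dy":0,"dz":0,"wx":-0.94,"wy":0,"wz":0}
    - {"dx":0,"dy":0,"dz":0,"wx":-0.94,"wy":0,"wz":0}
    - {"dx":0,"dy":0,"dz":0,"wx":-0.94,"wy":0,"wz":0}
    - {"dx":0,"dy":0,"dz":0,"wx":-0.94,"wy":0,"wz":0}
    - {"dx":0,"dy":0,"dz":0,"wx":-0.94,"wy":0,"wz":0}
    - {"dx":0,"dy":0,"dz":0,"wx":-0.94,"wy":0,"wz":0}
    - {"dx":0,"dy":0,"dz":0,"wx":-0.94,"wy":0,"wz":0}
    - {"dx":0,"dy":0,"dz":0,"wx":-0.94,"wy":0,"wz":0}
    - {"dx":0,"dy":0,"dz":0,"wx":-0.94,"wy":0,"wz":0}
    - {"dx":0,"dy":0,"dz":0,"wx":-0.94,"wy":0,"wz":0}
    - {"dx":0,"dy":0,"dz":0,"wx":-0.94,"wy":0,"wz":0}
    - {"dx":0,"dy":0,"dz":0,"wx":-0.94,"wy":0,"wz":0}
    - {"dx":0,"dy":0,"dz":0,"wx":-0.94,"wy":0,"wz":0}
    - {"dx":0,"dy":0,"dz":0,"wx":-0.94,"wy":0,"wz":0}
    - {"dx":0,"dy":0,"dz":0,"wx":-0.94,"wy":0,"wz":0}
    - {"dx":0,"dy":0,"dz":0,"wx":-0.94,"wy":0,"wz":0}
    - {"dx":0,"dy":0,"dz":0,"wx":-0.5,"wy":0,"wz":0}

```text
time_s: 12.62
tcp_pos: [0.5217, -0.0297, 0.1574]
eef_rot: [99.0, 89.7, -149.4]
contact_force: [-0.6, -0.5, -0.8]
gripper_width: 0.0877
```

```bash
python3 - <<'E'
from h import *
goto([.4117,-.3034,.1],204.3)
print(r.get_state()["joints"].round(1))
E
```

```text
tcp [ 0.5217 -0.0297  0.1574] jig [-0.0053 -0.0958] toolaxes y [-0.929 -0.37   0.006] x [-0.005 -0.003 -1.   ]
turn rows(units) [-0.57 -0.01 -0.07]  shift units AFTER turn [  2.87  10.64 -10.21]  F [-0.58 -0.53 -0.78] t 12.6167 w 0.08770510835190722
[ 18.3  10.4 -24.7   0.1 -55.3   3.3]
```

Emit:
arm_command:
  plan:
    - {"dx":0,"dy":0.87,"dz":-0.83,"wx":-0.5,"wy":0,"wz":-0.07}
    - {"dx":0,"dy":0.87,"dz":-0.83,"wx":0,"wy":0,"wz":0}
    - {"dx":0,"dy":0.87,"dz":-0.83,"wx":0,"wy":0,"wz":0}
    - {"dx":0,"dy":0.87,"dz":-0.83,"wx":0,"wy":0,"wz":0}
    - {"dx":0,"dy":0.87,"dz":-0.83,"wx":0,"wy":0,"wz":0}
    - {"dx":0,"dy":0.87,"dz":-0.83,"wx":0,"wy":0,"wz":0}
    - {"dx":0,"dy":0.87,"dz":-0.83,"wx":0,"wy":0,"wz":0}
    - {"dx":0,"dy":0.87,"dz":-0.83,"wx":0,"wy":0,"wz":0}
    - {"dx":0.5,"dy":0.87,"dz":-0.83,"wx":0,"wy":0,"wz":0}
    - {"dx":0.8,"dy":0.87,"dz":-0.83,"wx":0,"wy":0,"wz":0}
    - {"dx":0.8,"dy":0.8,"dz":-0.8,"wx":0,"wy":0,"wz":0}
    - {"dx":0.5,"dy":0.5,"dz":-0.5,"wx":0,"wy":0,"wz":0}
    - {"dx":0,"dy":0,"dz":0,"wx":0,"wy":0,"wz":0}

```text
time_s: 13.7
tcp_pos: [0.4139, -0.2979, 0.1045]
eef_rot: [-135.3, 89.7, -20.8]
contact_force: [-0.1, -0.3, -0.6]
gripper_width: 0.0877
```

```bash
python3 - <<'E'
from h import *
goto([.4117,-.3034,.017],204.3)
p,d=r.capture("side");save(cv2.resize(p[100:260,230:430],None,fx=4,fy=3.7,interpolation=cv2.INTER_CUBIC),"side2.png")
E
```

```text
tcp [ 0.4139 -0.2979  0.1045] jig [-0.1648 -0.3368] toolaxes y [-0.91  -0.415 -0.004] x [ 0.005 -0.002 -1.   ]
turn rows(units) [ 0.05 -0.05  0.05]  shift units AFTER turn [ 4.38  0.21 -0.21]  F [-0.06 -0.34 -0.6 ] t 13.7 w 0.0877394124569704
```

View pics/side2.png

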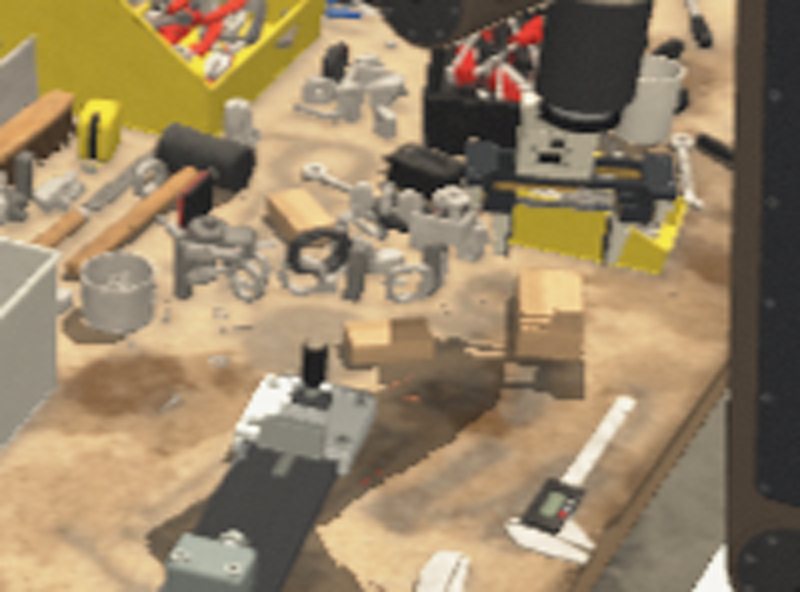

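Emit:
arm_command:
  plan:
    - {"dx":0.7,"dy":0.2,"dz":-0.2,"wx":0.05,"wy":-0.05,"wz":0.05}
    - {"dx":0.7,"dy":0,"dz":0,"wx":0,"wy":0,"wz":0}
    - {"dx":0.7,"dy":0,"dz":0,"wx":0,"wy":0,"wz":0}
    - {"dx":0,"dy":0,"dz":0,"wx":0,"wy":0,"wz":0}

```text
time_s: 14.08
tcp_pos: [0.4151, -0.3026, 0.0648]
eef_rot: [-136.9, 89.7, -22.6]
contact_force: [-0.8, -0.3, 0.1]
gripper_width: 0.0873
```

```bash
python3 - <<'E'
from h import *
goto([.4117,-.3034,.017],204.3)
E
```

```text
tcp [ 0.4151 -0.3026  0.0648] jig [-0.1645 -0.3417] toolaxes y [-0.912 -0.411 -0.003] x [ 0.004 -0.002 -1.   ]
turn rows(units) [-0.01 -0.04  0.04]  shift units AFTER turn [2.39 0.17 0.03]  F [-0.79 -0.33  0.14] t 14.0833 w 0.087334605868395
```

Emit:
arm_command:
  plan:
    - {"dx":0.6,"dy":0.17,"dz":0.03,"wx":0,"wy":-0.04,"wz":0.04}
    - {"dx":0.6,"dy":0,"dz":0,"wx":0,"wy":0,"wz":0}
    - {"dx":0.6,"dy":0,"dz":0,"wx":0,"wy":0,"wz":0}
    - {"dx":0.4,"dy":0,"dz":0,"wx":0,"wy":0,"wz":0}
    - {"dx":0,"dy":0,"dz":0,"wx":0,"wy":0,"wz":0}

```text
time_s: 14.5
tcp_pos: [0.4169, -0.302, 0.0244]
eef_rot: [-139.9, 89.6, -25.4]
contact_force: [-0.5, -0.1, 0.3]
gripper_width: 0.0877
```

```bash
python3 - <<'E'
from h import *
goto([.4117,-.3034,.017],204.3)
E
```

```text
tcp [ 0.4169 -0.302   0.0244] jig [-0.1627 -0.3414] toolaxes y [-0.91  -0.416 -0.004] x [ 0.006 -0.003 -1.   ]
turn rows(units) [ 0.05 -0.06  0.05]  shift units AFTER turn [0.37 0.26 0.04]  F [-0.45 -0.13  0.31] t 14.5 w 0.08774653323297193
```

Emit:
arm_command:
  plan:
    - {"dx":0.35,"dy":0.26,"dz":0.04,"wx":0.05,"wy":-0.06,"wz":0.05}
    - {"dx":0,"dy":0.05,"dz":0,"wx":0,"wy":0,"wz":0}
    - {"dx":0,"dy":0,"dz":0,"wx":0,"wy":0,"wz":0}
    - {"dx":0,"dy":0,"dz":0,"wx":0,"wy":0,"wz":0}
    - {"dx":0,"dy":0,"dz":0,"wx":0,"wy":0,"wz":0}
    - {"dx":0,"dy":0,"dz":0,"wx":0,"wy":0,"wz":0}
    - {"dx":0,"dy":0,"dz":0,"wx":0,"wy":0,"wz":0}
  fingers: 1
  force: 25

```text
time_s: 15.08
tcp_pos: [0.4126, -0.3039, 0.0202]
eef_rot: [-133.5, 89.8, -19.1]
contact_force: [1.3, -0.1, -0.4]
gripper_width: 0.062
```

```bash
python3 - <<'E'
from h import *
goto([.4117,-.3034,.017],204.3)
E
```

```text
tcp [ 0.4126 -0.3039  0.0202] jig [-0.1672 -0.3425] toolaxes y [-0.911 -0.413 -0.003] x [ 0.004 -0.001 -1.   ]
turn rows(units) [ 0.02 -0.03  0.04]  shift units AFTER turn [0.16 0.03 0.04]  F [ 1.28 -0.07 -0.39] t 15.0833 w 0.06198462332330167
```

Emit:
arm_command:
  plan:
    - {"dx":-0.4,"dy":0,"dz":0,"wx":0,"wy":0,"wz":0}
    - {"dx":-0.8,"dy":0,"dz":0,"wx":0,"wy":0,"wz":0}
    - {"dx":-0.8,"dy":0,"dz":0,"wx":0,"wy":0,"wz":0}
    - {"dx":-0.8,"dy":0,"dz":0,"wx":0,"wy":0,"wz":0}
    - {"dx":-0.8,"dy":0,"dz":0,"wx":0,"wy":0,"wz":0}
    - {"dx":-0.8,"dy":0,"dz":0,"wx":0,"wy":0,"wz":0}
    - {"dx":-0.8,"dy":0,"dz":0,"wx":0,"wy":0,"wz":0}
    - {"dx":-0.8,"dy":0,"dz":0,"wx":0,"wy":0,"wz":0}
    - {"dx":-0.8,"dy":0,"dz":0,"wx":0,"wy":0,"wz":0}
    - {"dx":0,"dy":0,"dz":0,"wx":0.6,"wy":0,"wz":0}
    - {"dx":0,"dy":0,"dz":0,"wx":0.6,"wy":0,"wz":0}
    - {"dx":0,"dy":0,"dz":0,"wx":0.6,"wy":0,"wz":0}
    - {"dx":0,"dy":0,"dz":0,"wx":0.6,"wy":0,"wz":0}
    - {"dx":0,"dy":0,"dz":0,"wx":0.3,"wy":0,"wz":0}

```text
time_s: 16.25
tcp_pos: [0.4102, -0.3035, 0.1723]
eef_rot: [-119.3, 89.5, -17.8]
contact_force: [0.0, -0.8, -1.4]
gripper_width: 0.0621
```

```bash
python3 - <<'E'
from h import *
goto([*j2w(0,.043),.15],191.6)
E
```

```text
tcp [ 0.4102 -0.3035  0.1723] jig [-0.1695 -0.3416] toolaxes y [-0.98  -0.199 -0.007] x [ 0.007 -0.002 -1.   ]
turn rows(units) [-0.03 -0.05  0.09]  shift units AFTER turn [ 1.11 -8.48 19.23]  F [ 0.05 -0.84 -1.44] t 16.25 w 0.062078691178758666
```

Emit:
arm_command:
  plan:
    - {"dx":0,"dy":-0.4,"dz":0.9,"wx":0,"wy":-0.05,"wz":0.09}
    - {"dx":0,"dy":-0.4,"dz":0.9,"wx":0,"wy":0,"wz":0}
    - {"dx":0,"dy":-0.4,"dz":0.9,"wx":0,"wy":0,"wz":0}
    - {"dx":0,"dy":-0.4,"dz":0.9,"wx":0,"wy":0,"wz":0}
    - {"dx":0,"dy":-0.4,"dz":0.9,"wx":0,"wy":0,"wz":0}
    - {"dx":0,"dy":-0.4,"dz":0.9,"wx":0,"wy":0,"wz":0}
    - {"dx":0,"dy":-0.4,"dz":0.9,"wx":0,"wy":0,"wz":0}
    - {"dx":0,"dy":-0.4,"dz":0.9,"wx":0,"wy":0,"wz":0}
    - {"dx":0,"dy":-0.4,"dz":0.9,"wx":0,"wy":0,"wz":0}
    - {"dx":0,"dy":-0.4,"dz":0.9,"wx":0,"wy":0,"wz":0}
    - {"dx":0,"dy":-0.4,"dz":0.9,"wx":0,"wy":0,"wz":0}
    - {"dx":0,"dy":-0.4,"dz":0.9,"wx":0,"wy":0,"wz":0}
    - {"dx":0,"dy":-0.4,"dz":0.9,"wx":0,"wy":0,"wz":0}
    - {"dx":0,"dy":-0.4,"dz":0.9,"wx":0,"wy":0,"wz":0}
    - {"dx":0,"dy":-0.4,"dz":0.9,"wx":0,"wy":0,"wz":0}
    - {"dx":0,"dy":-0.4,"dz":0.9,"wx":0,"wy":0,"wz":0}
    - {"dx":0,"dy":-0.4,"dz":0.9,"wx":0,"wy":0,"wz":0}
    - {"dx":0,"dy":-0.4,"dz":0.9,"wx":0,"wy":0,"wz":0}
    - {"dx":0,"dy":-0.4,"dz":0.9,"wx":0,"wy":0,"wz":0}
    - {"dx":0,"dy":-0.4,"dz":0.7,"wx":0,"wy":0,"wz":0}

```text
time_s: 17.92
tcp_pos: [0.4958, 0.0918, 0.1865]
eef_rot: [-80.3, 89.5, 20.7]
contact_force: [0.1, 0.6, -1.1]
gripper_width: 0.0619
```

```bash
python3 - <<'E'
from h import *
goto([*j2w(0,.043),.10],191.6)
E
```

```text
tcp [0.4958 0.0918 0.1865] jig [-0.0062  0.0284] toolaxes y [-0.982 -0.19  -0.008] x [ 0.008  0.003 -1.   ]
turn rows(units) [-0.14  0.02  0.11]  shift units AFTER turn [ 4.33 -0.31  0.73]  F [ 0.07  0.62 -1.08] t 17.9167 w 0.061866656447968627
```

Emit:
arm_command:
  plan:
    - {"dx":0,"dy":-0.3,"dz":0.6,"wx":-0.13,"wy":0,"wz":0.1}
    - {"dx":0.6,"dy":0,"dz":0,"wx":0,"wy":0,"wz":0}
    - {"dx":0.7,"dy":0,"dz":0,"wx":0,"wy":0,"wz":0}
    - {"dx":0.7,"dy":0,"dz":0,"wx":0,"wy":0,"wz":0}
    - {"dx":0.7,"dy":0,"dz":0,"wx":0,"wy":0,"wz":0}
    - {"dx":0.7,"dy":0,"dz":0,"wx":0,"wy":0,"wz":0}
    - {"dx":0,"dy":0,"dz":0,"wx":0,"wy":0,"wz":0}

```text
time_s: 18.5
tcp_pos: [0.5027, 0.1108, 0.1193]
eef_rot: [-41.0, 89.8, 61.0]
contact_force: [-0.4, -0.3, -2.2]
gripper_width: 0.062
```

```bash
python3 - <<'E'
from h import *
goto([*j2w(0,.043),.041],191.6)
p,d=r.capture("side");save(cv2.resize(p[140:280,220:400],None,fx=4.4,fy=4.2,interpolation=cv2.INTER_CUBIC),"side3.png")
E
```

```text
tcp [0.5027 0.1108 0.1193] jig [0.0043 0.0456] toolaxes y [-0.978 -0.208 -0.002] x [ 0.002  0.003 -1.   ]
turn rows(units) [0.09 0.03 0.03]  shift units AFTER turn [ 3.91  0.22 -0.13]  F [-0.44 -0.34 -2.22] t 18.5 w 0.061997225213164205
```

View pics/side3.png

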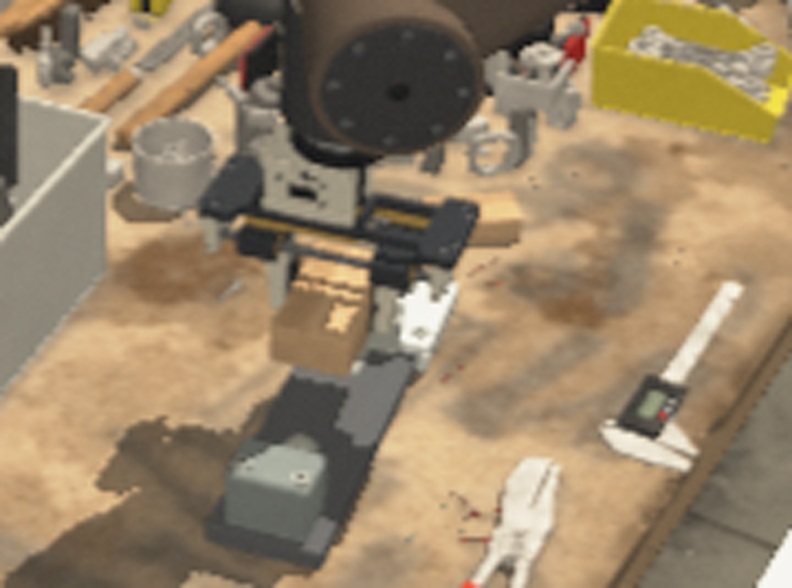

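Emit:
arm_command:
  plan:
    - {"dx":0.4,"dy":0.2,"dz":-0.13,"wx":0.09,"wy":0,"wz":0}
    - {"dx":0.6,"dy":0,"dz":0,"wx":0,"wy":0,"wz":0}
    - {"dx":0.6,"dy":0,"dz":0,"wx":0,"wy":0,"wz":0}
    - {"dx":0.6,"dy":0,"dz":0,"wx":0,"wy":0,"wz":0}
    - {"dx":0,"dy":0,"dz":0,"wx":0,"wy":0,"wz":0}

```text
time_s: 18.97
tcp_pos: [0.5022, 0.1081, 0.0787]
eef_rot: [-65.2, 89.4, 36.4]
contact_force: [-1.4, 0.3, -2.2]
gripper_width: 0.0619
```

```bash
python3 - <<'E'
from h import *
goto([*j2w(0,.043),.041],191.6)
E
```

```text
tcp [0.5022 0.1081 0.0787] jig [0.0034 0.0431] toolaxes y [-0.98  -0.201 -0.009] x [ 0.008  0.006 -1.   ]
turn rows(units) [-0.01  0.05  0.12]  shift units AFTER turn [ 1.88  0.17 -0.  ]  F [-1.36  0.26 -2.18] t 18.9667 w 0.06192816085770478
```

Emit:
arm_command:
  plan:
    - {"dx":0.4,"dy":0.15,"dz":0,"wx":0,"wy":0.05,"wz":0.12}
    - {"dx":0.5,"dy":0,"dz":0,"wx":0,"wy":0,"wz":0}
    - {"dx":0.4,"dy":0,"dz":0,"wx":0,"wy":0,"wz":0.04}
    - {"dx":0.25,"dy":0,"dz":0,"wx":0,"wy":0,"wz":0}

```text
time_s: 19.3
tcp_pos: [0.5008, 0.1081, 0.0485]
eef_rot: [-15.7, 89.9, 85.9]
contact_force: [0.4, 0.4, -1.4]
gripper_width: 0.0616
```

```bash
python3 - <<'E'
from h import *
goto([*j2w(0,.043),.041],191.6)
E
```

```text
tcp [0.5008 0.1081 0.0485] jig [0.002  0.0434] toolaxes y [-0.98  -0.201 -0.   ] x [ 0.     0.002 -1.   ]
turn rows(units) [-0.01  0.02  0.01]  shift units AFTER turn [ 0.37  0.1  -0.02]  F [ 0.37  0.38 -1.41] t 19.3 w 0.06159172310057441
```

Emit:
arm_command:
  plan:
    - {"dx":0.2,"dy":0.1,"dz":0,"wx":0,"wy":0,"wz":0}
    - {"dx":0.1,"dy":0,"dz":0,"wx":0,"wy":0,"wz":0}
    - {"dx":0.1,"dy":0,"dz":0,"wx":0,"wy":0,"wz":0}
    - {"dx":0.05,"dy":0,"dz":0,"wx":0,"wy":0,"wz":0}

```text
time_s: 19.63
tcp_pos: [0.4985, 0.1076, 0.0392]
eef_rot: [71.7, 89.9, 173.3]
contact_force: [-8.8, -0.9, 24.7]
gripper_width: 0.0615
```

```bash
python3 - <<'E'
from h import *
goto([*j2w(0,.043),.041],191.6)
E
```

```text
tcp [0.4985 0.1076 0.0392] jig [-0.0004  0.0433] toolaxes y [-0.98  -0.201  0.001] x [-0.001  0.    -1.   ]
turn rows(units) [ 0.    0.   -0.01]  shift units AFTER turn [-0.09 -0.02 -0.02]  F [-8.79 -0.91 24.75] t 19.6333 w 0.06154052771244489
```

Emit:
arm_command:
  plan:
    - {"dx":-0.04,"dy":0,"dz":0,"wx":0,"wy":0,"wz":0}
    - {"dx":0,"dy":0,"dz":0,"wx":0,"wy":0,"wz":0}

```text
time_s: 19.8
tcp_pos: [0.4989, 0.1079, 0.0408]
eef_rot: [-28.6, 90.0, 73.0]
contact_force: [-0.1, 0.1, -0.5]
gripper_width: 0.0619
```

Emit:
arm_command:
  plan:
    - {"dx":0,"dy":0,"dz":0,"wx":0,"wy":0,"wz":0}
    - {"dx":0,"dy":0,"dz":0,"wx":0,"wy":0,"wz":0}
    - {"dx":0,"dy":0,"dz":0,"wx":0,"wy":0,"wz":0}
    - {"dx":0,"dy":0,"dz":0,"wx":0,"wy":0,"wz":0}
    - {"dx":0,"dy":0,"dz":0,"wx":0,"wy":0,"wz":0}
  fingers: -1

```text
time_s: 20.22
tcp_pos: [0.4997, 0.1083, 0.0412]
eef_rot: [-62.4, 89.9, 39.3]
contact_force: [0.7, -0.3, 0.9]
gripper_width: 0.0859
```

```bash
python3 - <<'E'
from h import *
goto([*j2w(0,.043),.16],191.6)
E
```

```text
tcp [0.4997 0.1083 0.0412] jig [0.0009 0.0438] toolaxes y [-0.979 -0.202 -0.002] x [ 0.002  0.001 -1.   ]
turn rows(units) [0.01 0.01 0.03]  shift units AFTER turn [-5.94  0.05 -0.04]  F [ 0.66 -0.27  0.94] t 20.2167 w 0.08593397007829215
```

Emit:
arm_command:
  plan:
    - {"dx":-0.5,"dy":0,"dz":0,"wx":0,"wy":0,"wz":0}
    - {"dx":-0.9,"dy":0,"dz":0,"wx":0,"wy":0,"wz":0}
    - {"dx":-0.9,"dy":0,"dz":0,"wx":0,"wy":0,"wz":0}
    - {"dx":-0.9,"dy":0,"dz":0,"wx":0,"wy":0,"wz":0}
    - {"dx":-0.9,"dy":0,"dz":-0.9,"wx":0,"wy":0,"wz":0}
    - {"dx":-0.9,"dy":0,"dz":-0.9,"wx":0,"wy":0,"wz":0}
    - {"dx":-0.9,"dy":0,"dz":-0.9,"wx":0,"wy":0,"wz":0}
    - {"dx":0,"dy":0,"dz":-0.9,"wx":0,"wy":0,"wz":0}
    - {"dx":0,"dy":0,"dz":-0.9,"wx":0,"wy":0,"wz":0}
    - {"dx":0,"dy":0,"dz":-0.9,"wx":0,"wy":0,"wz":0}
    - {"dx":0,"dy":0,"dz":-0.9,"wx":0,"wy":0,"wz":0}
    - {"dx":0,"dy":0,"dz":0,"wx":0,"wy":0,"wz":0}

```text
time_s: 21.22
tcp_pos: [0.5265, -0.0204, 0.1748]
eef_rot: [-97.9, 89.6, 4.0]
contact_force: [0.2, 0.5, -0.2]
gripper_width: 0.0879
```

Emit:
arm_command:
  plan:
    - {"dx":0,"dy":0,"dz":0,"wx":0.93,"wy":0,"wz":0}
    - {"dx":0,"dy":0,"dz":0,"wx":0.93,"wy":0,"wz":0}
    - {"dx":0,"dy":0,"dz":0,"wx":0.93,"wy":0,"wz":0}
    - {"dx":0,"dy":0,"dz":0,"wx":0.93,"wy":0,"wz":0}
    - {"dx":0,"dy":0,"dz":0,"wx":0.93,"wy":0,"wz":0}
    - {"dx":0,"dy":0,"dz":0,"wx":0.93,"wy":0,"wz":0}
    - {"dx":0,"dy":0,"dz":0,"wx":0.93,"wy":0,"wz":0}
    - {"dx":0,"dy":0,"dz":0,"wx":0.93,"wy":0,"wz":0}
    - {"dx":0,"dy":0,"dz":0,"wx":0.93,"wy":0,"wz":0}
    - {"dx":0,"dy":0,"dz":0,"wx":0.93,"wy":0,"wz":0}
    - {"dx":0,"dy":0,"dz":0,"wx":0.93,"wy":0,"wz":0}
    - {"dx":0,"dy":0,"dz":0,"wx":0.93,"wy":0,"wz":0}
    - {"dx":0,"dy":0,"dz":0,"wx":0.93,"wy":0,"wz":0}
    - {"dx":0,"dy":0,"dz":0,"wx":0.93,"wy":0,"wz":0}
    - {"dx":0,"dy":0,"dz":0,"wx":0.93,"wy":0,"wz":0}
    - {"dx":0,"dy":0,"dz":0,"wx":0.93,"wy":0,"wz":0}
    - {"dx":0,"dy":0,"dz":0,"wx":0.93,"wy":0,"wz":0}
    - {"dx":0,"dy":0,"dz":0,"wx":0.93,"wy":0,"wz":0}
    - {"dx":0,"dy":0,"dz":0,"wx":0.93,"wy":0,"wz":0}
    - {"dx":0,"dy":0,"dz":0,"wx":0.93,"wy":0,"wz":0}

```text
time_s: 22.88
tcp_pos: [0.5235, -0.0175, 0.1879]
eef_rot: [-1.7, 89.2, 10.8]
contact_force: [0.2, -0.6, 0.1]
gripper_width: 0.0877
```

```bash
python3 - <<'E'
from h import *
goto([*j2w(0.0007,-.09),.08],101.6)
print(r.get_state()["joints"].round(1))
p,d=r.capture("side");save(cv2.resize(p[140:280,220:400],None,fx=4.4,fy=4.2,interpolation=cv2.INTER_CUBIC),"side4.png")
p,d=r.capture("top");np.savez("top4.npz",p=p,d=d);save(cv2.resize(p[210:310,170:350],None,fx=4.4,fy=4.4,interpolation=cv2.INTER_CUBIC),"top4.png")
E
```

```text
tcp [ 0.5235 -0.0175  0.1879] jig [-0.0011 -0.0842] toolaxes y [-0.215  0.977 -0.   ] x [ 0.013  0.003 -1.   ]
turn rows(units) [0.18 0.17 0.  ]  shift units AFTER turn [ 5.4  -0.29  0.09]  F [ 0.17 -0.63  0.08] t 22.8833 w 0.0877009091356471
[ 19.7   8.1 -23.    0.1 -58.1 -97.3]
```

View pics/side4.png

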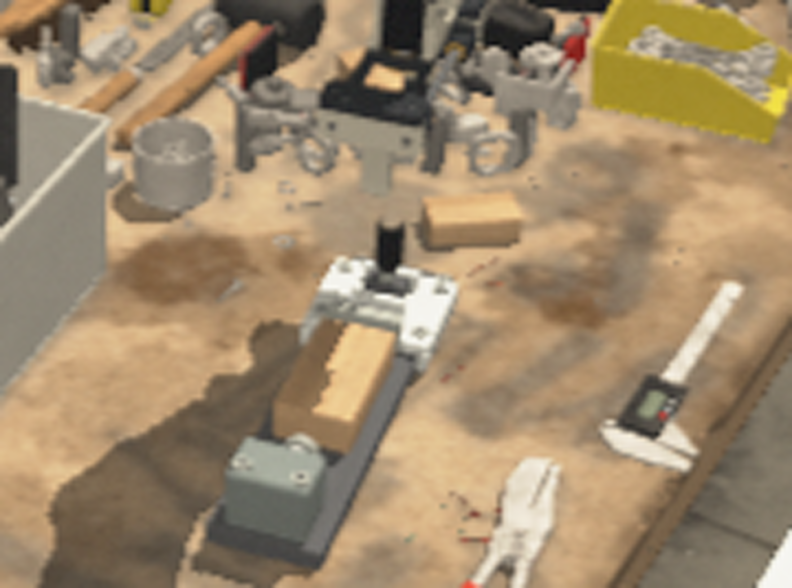

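View pics/top4.png

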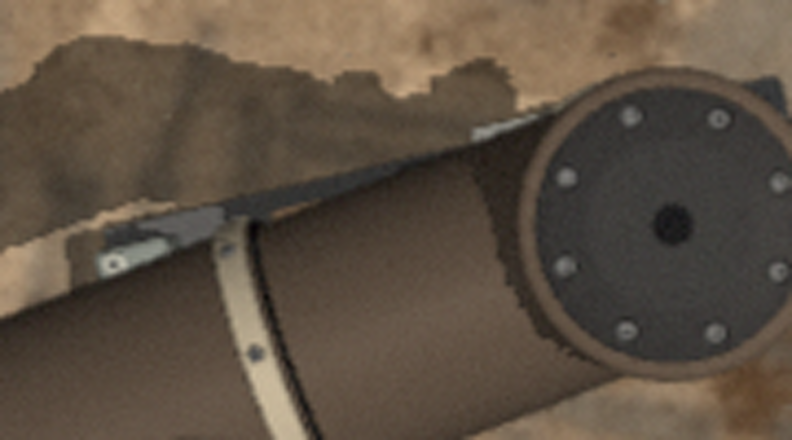

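```bash
python3 - <<'E'
from h import *
d=np.load("top0.npz")["d"];C=cloud("top",d);p=np.load("top0.npz")["p"]
J=np.stack([(C[...,:2]-O)@ux,(C[...,:2]-O)@uy,C[...,2]],-1)
k=(d>0)&(abs(J[...,0])<.008)&(J[...,1]>.09)&(J[...,1]<.175)&(J[...,2]>.015)
for q in sorted(J[k].tolist(),key=lambda a:a[1]):print(np.round(q,4),end=" ")
print()
k=(d>0)&(abs(J[...,0])<.02)&(J[...,1]>.15)&(J[...,1]<.215)&(J[...,2]>.07);print("housing",J[k][:,1].min(),J[k][:,1].max())
p,d=r.capture("side");C=cloud("side",d)
J=np.stack([(C[...,:2]-O)@ux,(C[...,:2]-O)@uy,C[...,2]],-1)
k=(d>0)&(abs(J[...,0])<.05)&(J[...,1]>-.03)&(J[...,1]<.13)&(J[...,2]>.045)&(J[...,2]<.064)
k&=J[...,1]>-.02
print("block top",k.sum(),cv2.minAreaRect(J[k][:,:2].astype(np.float32)),np.median(J[k][:,2]))
k=(d>0)&(abs(J[...,0])<.035)&(J[...,1]>.16)&(J[...,1]<.22)&(J[...,2]>.07)&(J[...,2]<.085);print("housing",cv2.minAreaRect(J[k][:,:2].astype(np.float32)),np.median(J[k][:,2]))
E
```

```text
[0.0019 0.0908 0.0194] [-0.0008  0.0915  0.0179] [-0.0034  0.092   0.019 ] [0.0078 0.0923 0.019 ] [-0.0061  0.0926  0.0189] [0.0051 0.093  0.0185] [0.0025 0.0933 0.0209] [-0.0002  0.0941  0.0188] [-0.0028  0.0944  0.0216] [-0.0055  0.0954  0.0183] [0.0058 0.0954 0.0203] [0.0031 0.096  0.021 ] [0.0004 0.0969 0.0176] [-0.0022  0.0975  0.0178] [0.0064 0.098  0.0216] [-0.0049  0.0981  0.0175] [-0.0075  0.0983  0.0207] [0.0037 0.0988 0.0195] [0.0011 0.0995 0.0186] [-0.0016  0.1     0.0193] [0.007  0.1006 0.0219] [-0.0043  0.1008  0.0171] [-0.0069  0.1012  0.019 ] [0.0043 0.1016 0.0182] [0.0017 0.102  0.0198] [-0.0009  0.1022  0.0233] [-0.0036  0.1033  0.0192] [0.0076 0.1034 0.0209] [0.005  0.1041 0.0197] [-0.0063  0.1042  0.0163] [0.0023 0.105  0.0173] [-0.0004  0.1054  0.0184] [-0.0055  0.1057  0.0257] [-0.0031  0.1063  0.0162] [0.0055 0.1072 0.0158] [0.0029 0.1077 0.0166] [0.0003 0.1078 0.0213] [-0.0024  0.1084  0.021 ] [0.0062 0.1092 0.0212] [-0.0051  0.1093  0.0182] [-0.0077  0.1099  0.0178] [0.0035 0.1105 0.0161] [0.0009 0.1108 0.0181] [-0.0018  0.1111  0.0209] [-0.0044  0.1118  0.01
[... 3565 characters left out ...]
] [-0.0044  0.1689  0.0769] [-0.002   0.1692  0.0717] [-0.007   0.1695  0.0763] [0.0062 0.1697 0.0741] [0.0037 0.1706 0.0723] [0.0012 0.1706 0.075 ] [-0.0013  0.171   0.0761] [-0.0039  0.1715  0.0763] [0.0068 0.1716 0.0777] [-0.0064  0.1726  0.0731] [0.0043 0.1729 0.0735] [0.0018 0.1732 0.0749] [-0.0008  0.1738  0.0747] [0.0074 0.1748 0.0738] [-0.0034  0.1749  0.0719] 
housing 0.16222292138670144 0.2071528917099452
block top 477 ((0.0018457099795341492, 0.05504125729203224), (0.14935122430324554, 0.06330912560224533), 89.65325927734375) 0.056800988493450645
housing ((0.001453367993235588, 0.1879355013370514), (0.06417760998010635, 0.047671858221292496), 2.318863868713379) 0.07687910171829543
```

Emit:
arm_command:
  plan:
    - {"dx":0.7,"dy":-0.29,"dz":0.09,"wx":0.17,"wy":0.16,"wz":0}
    - {"dx":0.8,"dy":0,"dz":0,"wx":0,"wy":0,"wz":0}
    - {"dx":0.8,"dy":0,"dz":0,"wx":0,"wy":0,"wz":0}
    - {"dx":0.8,"dy":0,"dz":0,"wx":0,"wy":0,"wz":0}
    - {"dx":0,"dy":0,"dz":0,"wx":0,"wy":0,"wz":0}

```text
time_s: 23.45
tcp_pos: [0.5281, -0.022, 0.1267]
eef_rot: [-2.1, 89.7, 10.8]
contact_force: [0.1, -0.7, 0.1]
gripper_width: 0.0876
```

```bash
python3 - <<'E'
from h import *
goto([*j2w(0.0007,-.09),.079],101.6)
E
```

```text
tcp [ 0.5281 -0.022   0.1267] jig [ 0.0026 -0.0896] toolaxes y [-0.223  0.975 -0.   ] x [ 0.005  0.001 -1.   ]
turn rows(units) [0.28 0.07 0.  ]  shift units AFTER turn [ 2.38 -0.02 -0.09]  F [ 0.12 -0.71  0.05] t 23.45 w 0.08764383973080994
```

Emit:
arm_command:
  plan:
    - {"dx":0.7,"dy":0,"dz":-0.09,"wx":0.28,"wy":0.07,"wz":0}
    - {"dx":0.8,"dy":0,"dz":0,"wx":0,"wy":0,"wz":0}
    - {"dx":0.6,"dy":0,"dz":0,"wx":0,"wy":0,"wz":0}
    - {"dx":0,"dy":0,"dz":0,"wx":0,"wy":0,"wz":0}

```text
time_s: 23.78
tcp_pos: [0.5277, -0.022, 0.0864]
eef_rot: [-27.3, 89.9, -15.2]
contact_force: [-0.9, 0.6, 0.3]
gripper_width: 0.0874
```

```bash
python3 - <<'E'
from h import *
goto([*j2w(0.0007,-.09),.079],101.6)
E
```

```text
tcp [ 0.5277 -0.022   0.0864] jig [ 0.0021 -0.0894] toolaxes y [-0.21   0.978 -0.001] x [ 0.002 -0.001 -1.   ]
turn rows(units) [0.11 0.02 0.01]  shift units AFTER turn [ 0.37 -0.03 -0.07]  F [-0.93  0.64  0.35] t 23.7833 w 0.08736426810078185
```

Emit:
arm_command:
  plan:
    - {"dx":0.35,"dy":0,"dz":-0.07,"wx":0.1,"wy":0,"wz":0}
    - {"dx":0,"dy":0,"dz":0,"wx":0,"wy":0,"wz":0}
    - {"dx":0,"dy":0,"dz":0,"wx":0,"wy":0,"wz":0}
    - {"dx":0,"dy":0,"dz":0,"wx":0,"wy":0,"wz":0}
    - {"dx":0,"dy":0,"dz":0,"wx":0,"wy":0,"wz":0}
    - {"dx":0,"dy":0,"dz":0,"wx":0,"wy":0,"wz":0}
    - {"dx":0,"dy":0,"dz":0,"wx":0,"wy":0,"wz":0}
    - {"dx":0,"dy":0,"dz":0,"wx":0,"wy":0,"wz":0}
    - {"dx":0,"dy":0,"dz":0,"wx":0,"wy":0,"wz":0}
    - {"dx":0,"dy":0,"dz":0,"wx":0,"wy":0,"wz":0}
    - {"dx":0,"dy":0,"dz":0,"wx":0,"wy":0,"wz":0}
    - {"dx":0,"dy":0,"dz":0,"wx":0,"wy":0,"wz":0}
    - {"dx":0,"dy":0,"dz":0,"wx":0,"wy":0,"wz":0}
  fingers: 1
  force: 30

```text
time_s: 24.87
tcp_pos: [0.5291, -0.0215, 0.0844]
eef_rot: [-8.0, 89.5, 3.9]
contact_force: [-0.0, 0.3, 1.6]
gripper_width: 0.0232
```

```bash
python3 - <<'E'
from h import *
goto([*j2w(0.0007,-.052),.079],101.6)
E
```

```text
tcp [ 0.5291 -0.0215  0.0844] jig [ 0.0036 -0.0893] toolaxes y [-0.206  0.979 -0.001] x [ 0.008  0.001 -1.   ]
turn rows(units) [0.06 0.1  0.01]  shift units AFTER turn [ 0.27  1.87 -0.15]  F [-0.01  0.3   1.57] t 24.8667 w 0.02318542043535671
```

Emit:
arm_command:
  plan:
    - {"dx":0,"dy":0.2,"dz":0,"wx":0,"wy":0.05,"wz":0}
    - {"dx":0,"dy":0.2,"dz":0,"wx":0,"wy":0,"wz":0}
    - {"dx":0,"dy":0.2,"dz":0,"wx":0,"wy":0,"wz":0}
    - {"dx":0,"dy":0.2,"dz":0,"wx":0,"wy":0,"wz":0}
    - {"dx":0,"dy":0.2,"dz":0,"wx":0,"wy":0,"wz":0}

```text
time_s: 25.28
tcp_pos: [0.5252, -0.0032, 0.0844]
eef_rot: [-58.8, 89.7, -46.9]
contact_force: [4.0, -10.2, -3.7]
gripper_width: 0.0232
```

```bash
cat > f.py <<'E'
from h import *
for i in range(1):
    s=r.get_state();F=s["contact_force"][:2];print("Fy_jig",round(F@uy,2),"Fx",round(F@ux,2));goto([*j2w(0.0007,-.0425),.079],101.6)
E
python3 f.py
```

```text
Fy_jig -10.76 Fx 1.87
tcp [ 0.5252 -0.0032  0.0844] jig [ 0.0035 -0.0706] toolaxes y [-0.206  0.979 -0.005] x [ 0.004 -0.004 -1.   ]
turn rows(units) [0.06 0.04 0.06]  shift units AFTER turn [ 0.27  1.4  -0.14]  F [  4.   -10.16  -3.67] t 25.2833 w 0.023159041028748144
```

Emit:
arm_command:
  plan:
    - {"dx":0,"dy":0.2,"dz":0,"wx":0,"wy":0,"wz":0.05}
    - {"dx":0,"dy":0.2,"dz":0,"wx":0,"wy":0,"wz":0}
    - {"dx":0,"dy":0.2,"dz":0,"wx":0,"wy":0,"wz":0}

```text
time_s: 25.53
tcp_pos: [0.5233, 0.0063, 0.0844]
eef_rot: [-71.4, 89.6, -59.4]
contact_force: [4.3, -11.1, -3.3]
gripper_width: 0.0234
```

```bash
python3 f.py
```

```text
Fy_jig -11.69 Fx 1.98
tcp [0.5233 0.0063 0.0844] jig [ 0.0035 -0.0608] toolaxes y [-0.208  0.978 -0.006] x [ 0.003 -0.006 -1.   ]
turn rows(units) [0.08 0.03 0.08]  shift units AFTER turn [ 0.27  0.92 -0.14]  F [  4.29 -11.05  -3.3 ] t 25.5333 w 0.02343190192486499
```

Emit:
arm_command:
  plan:
    - {"dx":0,"dy":0.15,"dz":0,"wx":0,"wy":0,"wz":0}
    - {"dx":0,"dy":0.15,"dz":0,"wx":0,"wy":0,"wz":0}

```text
time_s: 25.7
tcp_pos: [0.5224, 0.0106, 0.0844]
eef_rot: [-81.1, 89.4, -69.1]
contact_force: [4.6, -10.5, -1.6]
gripper_width: 0.0231
```

```bash
python3 f.py
```

```text
Fy_jig -11.24 Fx 2.43
tcp [0.5224 0.0106 0.0844] jig [ 0.0035 -0.0564] toolaxes y [-0.208  0.978 -0.01 ] x [ 0.003 -0.009 -1.   ]
turn rows(units) [0.09 0.02 0.12]  shift units AFTER turn [ 0.27  0.7  -0.14]  F [  4.64 -10.52  -1.6 ] t 25.7 w 0.02314012368876125
```

Emit:
arm_command:
  plan:
    - {"dx":0,"dy":0.1,"dz":0,"wx":0,"wy":0,"wz":0}
    - {"dx":0,"dy":0.1,"dz":0,"wx":0,"wy":0,"wz":0}
    - {"dx":0,"dy":0.1,"dz":0,"wx":0,"wy":0,"wz":0}

```text
time_s: 25.95
tcp_pos: [0.5216, 0.0143, 0.0844]
eef_rot: [-86.7, 89.2, -74.7]
contact_force: [4.4, -10.0, -2.1]
gripper_width: 0.0235
```

```bash
python3 f.py
```

```text
Fy_jig -10.66 Fx 2.32
tcp [0.5216 0.0143 0.0844] jig [ 0.0035 -0.0527] toolaxes y [-0.209  0.978 -0.014] x [ 0.004 -0.014 -1.   ]
turn rows(units) [0.1  0.01 0.18]  shift units AFTER turn [ 0.27  0.51 -0.14]  F [ 4.42 -9.98 -2.15] t 25.95 w 0.023520772091655772
```

Emit:
arm_command:
  plan:
    - {"dx":0,"dy":0.1,"dz":0,"wx":0,"wy":0,"wz":0}
    - {"dx":0,"dy":0.1,"dz":0,"wx":0,"wy":0,"wz":0}

```text
time_s: 26.12
tcp_pos: [0.5211, 0.0166, 0.0844]
eef_rot: [-88.5, 89.0, -76.5]
contact_force: [3.5, -10.1, -0.8]
gripper_width: 0.0234
```

```bash
python3 f.py
```

```text
Fy_jig -10.65 Fx 1.43
tcp [0.5211 0.0166 0.0844] jig [ 0.0035 -0.0504] toolaxes y [-0.209  0.978 -0.017] x [ 0.004 -0.017 -1.   ]
turn rows(units) [0.1  0.01 0.22]  shift units AFTER turn [ 0.27  0.39 -0.14]  F [  3.54 -10.14  -0.78] t 26.1167 w 0.023373533396607367
```

Emit:
arm_command:
  plan:
    - {"dx":0,"dy":0.1,"dz":0,"wx":0,"wy":0,"wz":0.03}
    - {"dx":0,"dy":0.1,"dz":0,"wx":0,"wy":0,"wz":0.03}

```text
time_s: 26.28
tcp_pos: [0.5206, 0.0189, 0.0844]
eef_rot: [-89.6, 89.1, -77.6]
contact_force: [3.7, -9.6, -2.6]
gripper_width: 0.0235
```

```bash
python3 f.py
```

```text
Fy_jig -10.11 Fx 1.66
tcp [0.5206 0.0189 0.0844] jig [ 0.0035 -0.0479] toolaxes y [-0.209  0.978 -0.016] x [ 0.003 -0.015 -1.   ]
turn rows(units) [0.1 0.  0.2]  shift units AFTER turn [ 0.27  0.27 -0.14]  F [ 3.66 -9.57 -2.61] t 26.2833 w 0.02353421780482696
```

Emit:
arm_command:
  plan:
    - {"dx":0,"dy":0.1,"dz":0,"wx":0,"wy":0,"wz":0.03}

```text
time_s: 26.37
tcp_pos: [0.5204, 0.0201, 0.0844]
eef_rot: [-90.3, 89.2, -78.2]
contact_force: [4.2, -10.8, -1.7]
gripper_width: 0.0238
```

```bash
python3 f.py
```

```text
Fy_jig -11.41 Fx 1.91
tcp [0.5204 0.0201 0.0844] jig [ 0.0035 -0.0467] toolaxes y [-0.209  0.978 -0.015] x [ 0.003 -0.014 -1.   ]
turn rows(units) [ 0.1  -0.    0.18]  shift units AFTER turn [ 0.27  0.21 -0.14]  F [  4.17 -10.8   -1.66] t 26.3667 w 0.02378234658103231
```

Emit:
arm_command:
  plan:
    - {"dx":0,"dy":0.1,"dz":0,"wx":0,"wy":0,"wz":0.03}

```text
time_s: 26.45
tcp_pos: [0.5202, 0.0213, 0.0844]
eef_rot: [-90.5, 89.2, -78.4]
contact_force: [4.7, -10.3, -1.1]
gripper_width: 0.0232
```

```bash
python3 f.py
```

```text
Fy_jig -11.0 Fx 2.54
tcp [0.5202 0.0213 0.0844] jig [ 0.0035 -0.0456] toolaxes y [-0.209  0.978 -0.014] x [ 0.003 -0.013 -1.   ]
turn rows(units) [ 0.1  -0.    0.17]  shift units AFTER turn [ 0.27  0.15 -0.14]  F [  4.7  -10.26  -1.07] t 26.45 w 0.02319885176681141
```

Emit:
arm_command:
  plan:
    - {"dx":0,"dy":0.1,"dz":0,"wx":0,"wy":0,"wz":0.03}

```text
time_s: 26.53
tcp_pos: [0.5199, 0.0224, 0.0844]
eef_rot: [-92.0, 89.3, -80.0]
contact_force: [4.4, -9.4, -1.7]
gripper_width: 0.0231
```

```bash
python3 f.py|head -2
```

```text
Fy_jig -10.05 Fx 2.44
tcp [0.5199 0.0224 0.0844] jig [ 0.0034 -0.0444] toolaxes y [-0.209  0.978 -0.013] x [ 0.002 -0.013 -1.   ]
```

Emit:
arm_command:
  plan:
    - {"dx":0,"dy":0.1,"dz":0,"wx":0,"wy":0,"wz":0.03}

```text
time_s: 26.62
tcp_pos: [0.5197, 0.0234, 0.0844]
eef_rot: [-92.9, 89.3, -80.8]
contact_force: [4.5, -11.6, -2.3]
gripper_width: 0.0229
```

```bash
python3 f.py|head -2
```

```text
Fy_jig -12.25 Fx 2.1
tcp [0.5197 0.0234 0.0844] jig [ 0.0035 -0.0433] toolaxes y [-0.209  0.978 -0.012] x [ 0.002 -0.012 -1.   ]
```

```bash
cat > v.py <<'E'
from h import *
import sys
p,d=r.capture("side");C=cloud("side",d);np.savez("s_"+sys.argv[1]+".npz",p=p,d=d)
J=np.stack([(C[...,:2]-O)@ux,(C[...,:2]-O)@uy,C[...,2]],-1)
for nm,xr,yr,zr in (("block top",.02,(.03,.14),(.05,.062)),("housing top",.02,(.15,.22),(.068,.085)),):
    k=(d>0)&(abs(J[...,0])<xr)&(J[...,1]>yr[0])&(J[...,1]<yr[1])&(J[...,2]>zr[0])&(J[...,2]<zr[1])
    print(nm,k.sum(),np.percentile(J[k][:,1],[1,50,99]).round(4),np.median(J[k][:,2]))
save(cv2.resize(p[215:275,255:330],None,fx=10,fy=10,interpolation=cv2.INTER_CUBIC),"v"+sys.argv[1]+".png")
E
python3 v.py a; python3 f.py|head -1
```

```text
block top 255 [0.0312 0.084  0.1347] 0.05695905308768489
housing top 147 [0.1643 0.1907 0.2114] 0.07676078192959296
Fy_jig -10.26 Fx 2.33
```

View pics/va.png

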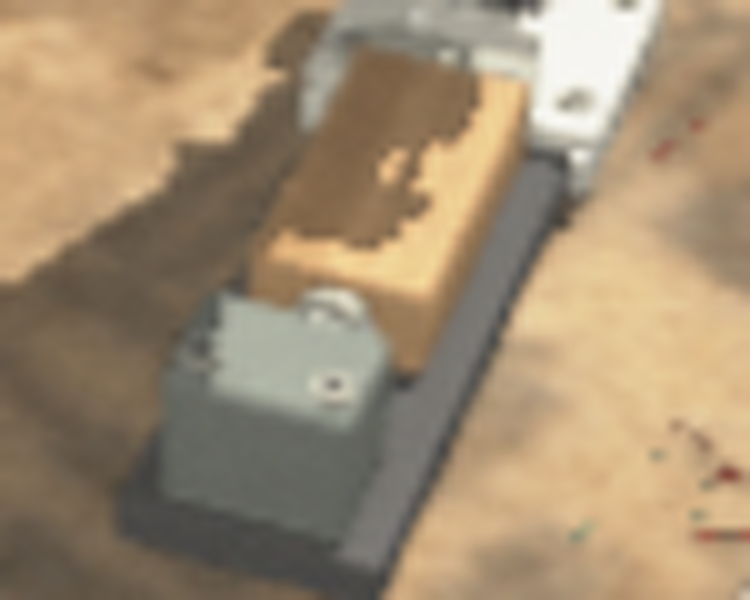

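```bash
cat > w.py <<'E'
from h import *
import sys
z=np.load("s_"+sys.argv[1]+".npz");p,d=z["p"],z["d"];C=cloud("side",d)
J=np.stack([(C[...,:2]-O)@ux,(C[...,:2]-O)@uy,C[...,2]],-1)
# image-based: along lines x=const at z=.056 & front edge; use depth transition to front face: points on front face
k=(d>0)&(J[...,1]>.11)&(J[...,1]<.145)&(abs(J[...,0]-.022)<.009)&(J[...,2]>.026)&(J[...,2]<.05)
print("front face R",k.sum(),np.percentile(J[k][:,1],[10,50,90]).round(4))
k=(d>0)&(J[...,1]>.11)&(J[...,1]<.145)&(abs(J[...,0]+.022)<.009)&(J[...,2]>.026)&(J[...,2]<.05)
print("front face L",k.sum(),np.percentile(J[k][:,1],[10,50,90]).round(4) if k.sum() else 0)
k=(d>0)&(J[...,1]>.2)&(J[...,1]<.22)&(abs(J[...,0])<.03)&(J[...,2]>.03)&(J[...,2]<.07)
print("housing back",k.sum(),np.percentile(J[k][:,1],[10,50,90]).round(4))
E
python3 w.py a
```

```text
front face R 19 [0.1203 0.1228 0.1268]
front face L 27 [0.1196 0.124  0.1261]
housing back 174 [0.2053 0.208  0.2106]
```

Emit:
arm_command:
  plan:
    - {"dx":0,"dy":0.1,"dz":0,"wx":0,"wy":0,"wz":0.03}

```text
time_s: 26.75
tcp_pos: [0.5195, 0.0244, 0.0844]
eef_rot: [-94.9, 89.4, -82.8]
contact_force: [5.8, -13.3, -2.9]
gripper_width: 0.0234
```

```bash
python3 f.py|head -2
```

```text
Fy_jig -14.24 Fx 3.04
tcp [0.5195 0.0244 0.0844] jig [ 0.0034 -0.0423] toolaxes y [-0.209  0.978 -0.011] x [ 0.001 -0.011 -1.   ]
```

Emit:
arm_command:
  plan:
    - {"dx":0,"dy":0.1,"dz":0,"wx":0,"wy":0,"wz":0.03}

```text
time_s: 26.83
tcp_pos: [0.5193, 0.0252, 0.0844]
eef_rot: [-96.4, 89.4, -84.3]
contact_force: [5.1, -13.4, -3.1]
gripper_width: 0.0231
```

```bash
python3 f.py|head -2
```

```text
Fy_jig -14.13 Fx 2.32
tcp [0.5193 0.0252 0.0844] jig [ 0.0034 -0.0415] toolaxes y [-0.21   0.978 -0.011] x [ 0.001 -0.011 -1.   ]
```

Emit:
arm_command:
  plan:
    - {"dx":0,"dy":0.1,"dz":0,"wx":0,"wy":0,"wz":0.02}

```text
time_s: 26.92
tcp_pos: [0.5192, 0.0259, 0.0844]
eef_rot: [-97.9, 89.4, -85.7]
contact_force: [6.0, -13.8, -3.7]
gripper_width: 0.0231
```

```bash
python3 f.py|head -2
```

```text
Fy_jig -14.76 Fx 3.13
tcp [0.5192 0.0259 0.0844] jig [ 0.0034 -0.0409] toolaxes y [-0.21   0.978 -0.011] x [ 0.001 -0.011 -1.   ]
```

Emit:
arm_command:
  plan:
    - {"dx":0,"dy":0.1,"dz":0,"wx":0,"wy":0,"wz":0.02}

```text
time_s: 27.0
tcp_pos: [0.519, 0.0264, 0.0844]
eef_rot: [-99.4, 89.3, -87.2]
contact_force: [6.0, -14.6, -3.5]
gripper_width: 0.023
```

```bash
python3 f.py|head -2; python3 v.py b; python3 w.py b; python3 f.py|head -2
```

```text
Fy_jig -15.51 Fx 2.9
tcp [0.519  0.0264 0.0844] jig [ 0.0034 -0.0403] toolaxes y [-0.21   0.978 -0.012] x [ 0.001 -0.012 -1.   ]
block top 241 [0.0327 0.0846 0.1324] 0.056786279128932166
housing top 145 [0.1658 0.1928 0.2116] 0.07673051061330649
front face R 13 [0.1248 0.1269 0.1303]
front face L 22 [0.118  0.1257 0.1288]
housing back 171 [0.2051 0.2078 0.2103]
Fy_jig -14.88 Fx 3.41
tcp [0.519  0.0265 0.0844] jig [ 0.0034 -0.0402] toolaxes y [-0.21   0.978 -0.012] x [ 0.001 -0.012 -1.   ]
```

Emit:
arm_command:
  plan:
    - {"dx":0,"dy":0,"dz":0,"wx":0,"wy":0,"wz":0}
    - {"dx":0,"dy":0,"dz":0,"wx":0,"wy":0,"wz":0}

```text
time_s: 27.22
tcp_pos: [0.5192, 0.0262, 0.0844]
eef_rot: [-97.9, 89.3, -85.8]
contact_force: [0.3, -1.4, 0.5]
gripper_width: 0.0231
```

```bash
python3 f.py|head -2
```

```text
Fy_jig -1.39 Fx 0.03
tcp [0.5192 0.0262 0.0844] jig [ 0.0035 -0.0406] toolaxes y [-0.209  0.978 -0.013] x [ 0.001 -0.013 -1.   ]
```

Emit:
arm_command:
  plan:
    - {"dx":0,"dy":0,"dz":0,"wx":0,"wy":0,"wz":0}
    - {"dx":0,"dy":0,"dz":0,"wx":0,"wy":0,"wz":0}
    - {"dx":0,"dy":0,"dz":0,"wx":0,"wy":0,"wz":0}
    - {"dx":0,"dy":0,"dz":0,"wx":0,"wy":0,"wz":0}
    - {"dx":0,"dy":0,"dz":0,"wx":0,"wy":0,"wz":0}
    - {"dx":0,"dy":0,"dz":0,"wx":0,"wy":0,"wz":0}
    - {"dx":-0.5,"dy":0,"dz":0,"wx":0,"wy":0,"wz":0}
    - {"dx":-0.8,"dy":0,"dz":0,"wx":0,"wy":0,"wz":0}
    - {"dx":-0.8,"dy":0,"dz":0,"wx":0,"wy":0,"wz":0}
    - {"dx":-0.8,"dy":0,"dz":0,"wx":0,"wy":0,"wz":0}
    - {"dx":-0.8,"dy":0,"dz":0,"wx":0,"wy":0,"wz":0}
    - {"dx":-0.8,"dy":0,"dz":0,"wx":0,"wy":0,"wz":0}
    - {"dx":0,"dy":0,"dz":0,"wx":0,"wy":0,"wz":0}
  fingers: -1

```text
time_s: 28.3
tcp_pos: [0.5178, 0.0288, 0.1815]
eef_rot: [-109.0, 89.2, -96.8]
contact_force: [-0.0, 0.7, 0.4]
gripper_width: 0.0874
```

```bash
python3 f.py|head -2;
```

```text
Fy_jig 0.68 Fx 0.1
tcp [0.5178 0.0288 0.1815] jig [ 0.0026 -0.0377] toolaxes y [-0.211  0.977 -0.013] x [-0.002 -0.013 -1.   ]
```

Emit:
arm_command:
  plan:
    - {"dx":0,"dy":-0.9,"dz":0,"wx":0,"wy":0,"wz":0}
    - {"dx":0,"dy":-0.9,"dz":0,"wx":0,"wy":0,"wz":0}
    - {"dx":0,"dy":-0.9,"dz":0,"wx":0,"wy":0,"wz":0}
    - {"dx":0,"dy":-0.9,"dz":0,"wx":0,"wy":0,"wz":0}
    - {"dx":0,"dy":-0.9,"dz":0,"wx":0,"wy":0,"wz":0}
    - {"dx":0,"dy":-0.9,"dz":0,"wx":0,"wy":0,"wz":0}
    - {"dx":0,"dy":-0.9,"dz":0,"wx":0,"wy":0,"wz":0}
    - {"dx":0,"dy":-0.9,"dz":0,"wx":0,"wy":0,"wz":0}
    - {"dx":0,"dy":-0.9,"dz":0,"wx":0,"wy":0,"wz":0}
    - {"dx":0,"dy":-0.9,"dz":0,"wx":0,"wy":0,"wz":0}
    - {"dx":0,"dy":-0.9,"dz":0,"wx":0,"wy":0,"wz":0}
    - {"dx":0,"dy":-0.9,"dz":0,"wx":0,"wy":0,"wz":0}
    - {"dx":0,"dy":-0.9,"dz":0,"wx":0,"wy":0,"wz":0}
    - {"dx":0,"dy":-0.9,"dz":0,"wx":0,"wy":0,"wz":0}
    - {"dx":0,"dy":-0.9,"dz":0,"wx":0,"wy":0,"wz":0}
    - {"dx":0,"dy":-0.9,"dz":0,"wx":0,"wy":0,"wz":0}
    - {"dx":0,"dy":0,"dz":0,"wx":0,"wy":0,"wz":0}
    - {"dx":0,"dy":0,"dz":0,"wx":0,"wy":0,"wz":0}

```text
time_s: 29.8
tcp_pos: [0.5803, -0.2652, 0.1926]
eef_rot: [-82.0, 89.4, -69.6]
contact_force: [-0.2, -0.3, -1.0]
gripper_width: 0.0879
```

```bash
cat > fin.py <<'E'
from h import *
def jig(C):return np.stack([(C[...,:2]-O)@ux,(C[...,:2]-O)@uy,C[...,2]],-1)
ds=[]
for i in range(5):
    p,d=r.capture("top");ds.append(d)
d=np.median(ds,0)
save(cv2.resize(p[220:300,180:320],None,fx=5.6,fy=5.6,interpolation=cv2.INTER_CUBIC),"topf.png")
J=jig(cloud("top",d))
def rect(n,xr,yr,zr):
    k=(d>0)&(abs(J[...,0])<xr)&(J[...,1]>yr[0])&(J[...,1]<yr[1])&(J[...,2]>zr[0])&(J[...,2]<zr[1])
    print(n,k.sum(),cv2.minAreaRect(J[k][:,:2].astype(np.float32)),np.median(J[k][:,2]))
rect("housing",.04,(.15,.23),(.068,.085));rect("grip",.02,(-.08,0),(.098,.115))
rect("block wide",.05,(.017,.14),(.0535,.062))
for y in np.arange(.11,.155,.002):
    k=(d>0)&(abs(J[...,0])<.008)&(abs(J[...,1]-y)<.001);print(round(y,3),np.median(J[k][:,2]).round(4),end=" | ")
E
python3 fin.py
```

```text
housing 426 ((-0.00013795122504234314, 0.18492314219474792), (0.06390444189310074, 0.04511524364352226), 0.18185776472091675) 0.07503812663111545
grip 26 ((0.00031617144122719765, -0.042716145515441895), (0.02037656307220459, 0.020274780690670013), 77.08647918701172) 0.10432566279087963
block wide 886 ((0.0008713323622941971, 0.0717766284942627), (0.061356108635663986, 0.10939043015241623), 0.0711231604218483) 0.05548590297189133
0.11 0.0559 | 0.112 0.055 | 0.114 0.0543 | 0.116 0.0557 | 0.118 0.0553 | 0.12 0.0555 | 0.122 0.0549 | 0.124 0.0538 | 0.126 0.056 | 0.128 0.049 | 0.13 0.0485 | 0.132 0.0498 | 0.134 0.0484 | 0.136 0.043 | 0.138 0.0458 | 0.14 0.0476 | 0.142 0.0489 | 0.144 0.0496 | 0.146 0.0498 | 0.148 0.0501 | 0.15 0.0514 | 0.152 0.0502 | 0.154 0.0513 |
```

View pics/topf.png

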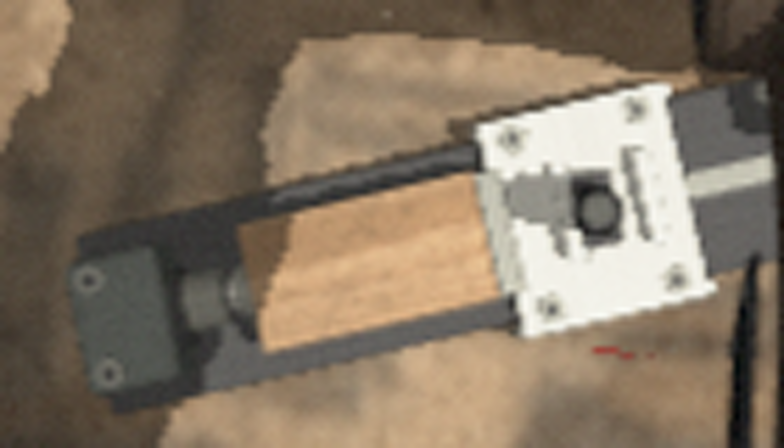

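```bash
python3 -c "
from plant import r
print(r.close_job(), r.get_state()['time_s'])"
```

```text
the job is handed in; nothing more can be done
the job is handed in; nothing more can be done
```

I handed the job in at about 30 s of the 72 s allowed, with the block pressing the plunger by an estimated 4.8 N, inside the 3.0 to 6.6 N band.

I drew the stop open by its grip to jig y of about -24 mm and laid the pine block on the bed. It was the largest of the three look-alikes, measured at 63 x 115 mm. I then brought the stop up in small steps, only towards the anvil, until the force showed the plunger was pressed in. After that I opened the fingers and moved the arm clear.

Last checks:
- **Pressure on the plunger:** the push force rose from about 10.7 N of drag to 15.5 N, so about 4.8 N on the plunger. Afterwards the top depth picture put the block's front at 126.5 mm against a free plunger face at about 122.5 mm. That is about 4 mm pressed in, which agrees.
- **Block position:** its centre line is about 1 mm off the jig's centre line and its angle is under 0.01 rad.
- **Play:** the grip stands about 54 mm behind the stop face, taken up towards the anvil.
- **Disagreements:** a rougher reading from the side camera before release gave 3 to 4 mm, and single force readings scattered by about 0.6 N.
- **Not checked:** I could not resolve the black band itself in the pictures. I did not re-measure the screw tin or flashlight, but the arm never worked near them.

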